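# Clear the disc sander between batches

### The job

Stop the sander by pressing its yellow foot pedal right down to the stop and holding it there for about a second. Then put the finished pale blocks in the red tray, sweep all the dark wood chips off the sander table into its blue trough with the scraper (do not pick chips up), put the scraper back upright in the middle of its black mat and turn the speed dial to the red mark. Last of all start the sander again with a second full press of the pedal, held about a second and then let up, leaving the glue, jar and tape measure as they are.

Things in the scene. Friction and masses are not known exactly. Their poses are not given: they have to be found in the camera images.
- sander: Bench-top disc sander, fixed. Low grey iron table, flat top 45 mm above the origin, which lies on the bench; the top spans x -103 to 103, y -130 to +110 mm. Dark lips 8 mm wide rise 10 mm above it along its +x and -x edges, 190 mm clear between. At y = -133 stands the orange disc, its guard's top 120 mm above the bench, with the green motor behind to y = -219.
- trough (a point): Centre of the floor of the blue open chip trough, part of the sander: at the +y edge of the table the top drops straight into it. Inside 198 (along sander x) by 76 (y) mm; floor 4 mm, rim 34 mm above the bench.
- pedal_base: Dark steel base of the yellow foot-switch pedal that stands on the bench, fixed; 130 (x) by 86 (y) by 12 mm; origin under its centre. The pedal plate is hinged on an axis along y at x = +50, z = 24 mm, and its free end, towards -x, stands up.
- pedal (a joint): Foot pedal angle in rad: 0 = sprung fully up, 0.30 = down on its stop. It springs back when let go; at the toe about 4 N starts it and about 10 N holds it down.
- pedal_toe (a point): Point on the upper face of the yellow pedal plate (116 by 72 by 8 mm), on its centre line, 92 mm from the hinge and 20 mm in from the free edge; about 60 mm above the bench when up. Moves with the pedal.
- console: Black speed-control box, fixed, 115 by 115 by 45 mm, origin under its centre. A grey round scale with 11 white ticks over a half turn lies on its top, and the dial sits in its middle.
- dial (a joint): Speed dial angle in rad; grows clockwise seen from above, turns freely more than one turn each way. At 0 the pointer looks along the console's +y.
- dial_grip (a point): Point on the dial's axis at the height to grip its bar, 74 mm above the bench. The dial has a round skirt (radius 29, 8 mm high) and over it an upright black bar 14 mm thick, 54 mm long and 24 mm high (top 78 mm above the bench), the bar lying along the pointer direction. A white line runs from the axis to the pointer end of the bar.
- dial_pointer (a point): Point that the dial's white pointer indicates, 40 mm from the dial's axis; turns with the dial.
- dial_mark (a point): The red mark on the scale, a tab 12 by 6 mm centred 40 mm from the dial's axis; where it sits differs from start to start. The dial is set when dial_pointer coincides with this point seen from above.
- tray: Red plastic open tray for finished blocks, fixed; outside 115 (x) by 140 (y) by 25 mm high, walls and floor 4 to 5 mm; origin under its centre.
- mat: Black rubber mat, the scraper's place, fixed; 110 (x) by 150 (y) by 6 mm, origin under its centre.
- scraper: Scraper block: brown wooden sole 45 (x) by 110 (y) by 22 mm high, carrying an upright blue handle rib 24 mm thick (x), 75 mm long (y) that rises from 22 to 76 mm above the underside. Origin: centre of the underside; z up. It scrapes with its long side faces (+x or -x). It starts on the mat with its x and y along the mat's.
- block1: Finished pale wooden block 30 (x) by 46 (y) by 45 (z) mm; origin centre of its underside; starts standing on the sander table. May be absent.
- block2: Finished pale wooden block 30 (x) by 46 (y) by 45 (z) mm; origin centre of its underside; starts standing on the sander table. May be absent.
- block3: Finished pale wooden block 30 (x) by 46 (y) by 45 (z) mm; origin centre of its underside; starts standing on the sander table. May be absent.
- chip1: Dark wood chip (offcut) 20 by 14 by 10 mm; origin centre of its underside; starts on the sander table. May be absent.
- chip2: Dark wood chip (offcut) 20 by 14 by 10 mm; origin centre of its underside; starts on the sander table. May be absent.
- chip3: Dark wood chip (offcut) 20 by 14 by 10 mm; origin centre of its underside; starts on the sander table. May be absent.
- chip4: Dark wood chip (offcut) 20 by 14 by 10 mm; origin centre of its underside; starts on the sander table. May be absent.
- chip5: Dark wood chip (offcut) 20 by 14 by 10 mm; origin centre of its underside; starts on the sander table. May be absent.
- glue: Bystander: yellow glue bottle, radius 26, 150 mm high, origin under its centre.
- jar: Bystander: glass jar, radius 32, 85 mm high, origin under its centre.
- tape: Bystander: yellow tape measure 70 by 35 by 65 mm, origin under its centre.
There are look-alikes about, which are no part of the job. Leave any orange, purple or turquoise look-alike of the pedal_base alone.

How it is judged:
On the way, in this order (a step that is already met when the one before it is completed fails the run):
1. the pedal is pressed down to its stop and held (value of joint pedal above 0.27 rad), for 0.5 s.
2. the scraper is brought down onto the sander table (x of scraper in the frame of sander between -0.1 and 0.1 m and y of scraper in the frame of sander between -0.13 and 0.13 m and z of scraper in the frame of sander below 0.055 m), for 0.2 s.
3. blocks in the tray, chips in the trough, scraper back on its mat, dial at the red mark, pedal up (x of block1 in the frame of tray between -0.053 and 0.053 m and y of block1 in the frame of tray between -0.066 and 0.066 m and z of each of block1, block2, block3 in the frame of tray below 0.035 m and linear speed of each of block1, block2, block3, scraper below 0.03 m/s and x of block2 in the frame of tray between -0.053 and 0.053 m and y of block2 in the frame of tray between -0.066 and 0.066 m and x of block3 in the frame of tray between -0.053 and 0.053 m and y of block3 in the frame of tray between -0.066 and 0.066 m and x of chip1 in the frame of sander between -0.103 and 0.103 m and y of chip1 in the frame of sander between 0.108 and 0.192 m and z of each of chip1, chip2, chip3, chip4, chip5 in the frame of sander below 0.038 m and x of chip2 in the frame of sander between -0.103 and 0.103 m and y of chip2 in the frame of sander between 0.108 and 0.192 m and x of chip3 in the frame of sander between -0.103 and 0.103 m and y of chip3 in the frame of sander between 0.108 and 0.192 m and x of chip4 in the frame of sander between -0.103 and 0.103 m and y of chip4 in the frame of sander between 0.108 and 0.192 m and x of chip5 in the frame of sander between -0.103 and 0.103 m and y of chip5 in the frame of sander between 0.108 and 0.192 m and horizontal distance between scraper and mat below 0.035 m and z of scraper in the frame of mat below 0.014 m and angle between scraper's own z axis and vertical below 0.15 rad and horizontal distance between dial_pointer and dial_mark below 0.006 m and value of joint pedal below 0.05 rad), for 0.3 s.
4. the pedal is pressed down to its stop a second time and held (value of joint pedal above 0.27 rad), for 0.5 s.
At the end, for the whole second after the job is handed in: Blocks rest in the tray, underside centre within its walls and under 35 mm high; chips lie in the trough below the table top; scraper upright on the mat within 35 mm of its centre; dial pointer within 6 mm (0.15 rad) of the red mark; pedal up (below 0.05 rad) (all of step 3); the robot touches nothing.
It fails at once if a bystander is shifted more than 40 mm or tipped (distance of any of glue, jar, tape from where it was at the start of the episode above 0.04 m or angle between any of glue, jar, tape's own z axis and vertical above 0.4 rad).
It fails at once if a chip is picked up (raised more than 60 mm above the sander table) (z of any of chip1, chip2, chip3, chip4, chip5 in the frame of sander above 0.105 m).
Of block1, block2, block3 only 2 to 3 are there at a start; the rules pass over those that are not, and their reading is None.
Of chip1, chip2, chip3, chip4, chip5 only 3 to 5 are there at a start; the rules pass over those that are not, and their reading is None.
At some moment in a run one of block1, block2, block3, scraper may be knocked a few centimetres aside while the robot is not near it.
Once in a run the grip may slacken for a moment while it holds something.
It also fails if it takes over 210 s, if anything falls off the work surface, if the arm or the gripper's body presses on something with over 40 N, if the wrist force passes 120 N, or if a joint passes its speed limit or range.

### The arm

A 6-joint arm with a two-finger parallel gripper is mounted at the origin on the work surface. World frame = base frame: x ahead of the robot, y to its left, z up, the work surface at z = 0. Lengths are in m, angles in rad, forces in N, time in s.
With the tool pointing down it reaches from about 0.35 to 0.85 m from the base axis. Payload 8.1 kg.
Tool frame: the origin (TCP) lies at the very end of the fingers, on their centre line; the grasp point (between the pads) lies 19 mm behind it; z points along the fingers, y is the line along which they close (so a half turn about z gives the same grasp; the last joint's range is limited). The gripper opens to 93 mm and grips with 3 to 60 N. Pads are 15 mm wide; open, the fingers measure 128 mm over their backs; the gripper's body (75 mm by 188 mm) begins 65 mm behind the grasp point.
Start: joints at [-1.363, 0.13, 1.488, -0, 1.523, -0.085], TCP at [0.173, -0.574, 0.188] pointing down, gripper open.
Joint ranges: [-2.96, 2.96], [-0.89, 2.26], [0.02, 2.5], [-1.34, 4.48], [0, 2.73], [-2.66, 2.66]. Speed limits (rad/s): [2.39, 2.39, 2.79, 3.14, 3.14, 3.14].

### API

Orientations are given as a rotation vector (axis times angle).
In Python, from plant import robot, imaging gives the robot as it stands.
- The arm moves only by the tool jog_arm, never from a script. Its argument "rows" is a list of rows, each a list of 2 entries, a list of its own where there are three numbers: the shift along the tool's x, y, z each as a share of 0.2 m, from -1 to 1, then the turn, a rotation vector about the tool's x, y, z each as a share of pi/2 rad, from -1 to 1. A call has 1 to 5 rows; each row is the pose to reach, as a shift and turn from the pose commanded when the call began, along the tool's axes at that moment; what a row does not reach only later rows make up. A row lasts 1/10 s, in which the tool goes at most 50 mm and 8.59 degrees, less where a joint would pass 70% of its speed; a pose out of reach is approached as far as the arm can. A call with a number of a shift or a turn outside -1 to 1 is refused whole. A call with a gripper value outside its range is refused whole. "hand" is the closure, from -1 (fully open) to 1 (shut), set as the call begins (left out, the last holds). The fingers move at their own pace and stop on an object; "squeeze" is the grip in N (left out, the last holds). Time passes only in rows, so rows that repeat a pose let the fingers close. It gives the time, the measured TCP pose, the force, the opening and the grip force at its end, in the units of the state.
- robot.read_state(): the state, without advancing time (a new reading comes with each control period).
- imaging.read_camera(name): name is "side" or "top" or "wrist"; returns a dict with "frame" (480x640x3 uint8, red, green, blue), "vertical_fov" (degrees; the focal length in pixels is half the picture's height over the tangent of half this angle, whatever the lens; pixels are square), "cx", "cy" (the principal point, pixels), "R" (3x3) and "t" (3): a world point X has camera coordinates R X + t. Camera axes: x right, y down, z forward; pixel columns grow to the right and rows downward; lengths in m; the calibration is good to about 2 mm. The wrist camera is an equidistant fisheye: a pixel r from the principal point sees the ray r / f radians off the axis. A picture is of the moment at which its call begins. There is no depth.
- robot.close_job(): hands the job in; it is judged then, once.
The state is a dict: "t": time; "q": joint angles; "dq": joint speeds; "joint_torque": joint torques, N m; "tool_pos": TCP position; "orientation": TCP orientation; "force": force on the tool from outside, world axes, zero at the start; "wrist_torque": the same for the moment, N m; "opening": finger opening in m; "gripper_force": force on a finger pad.
Only numpy, scipy, OpenCV 4.12 (cv2) and the standard library are available. Lean on these libraries where they do the work, as an engineer would, in place of code of your own. Each camera call takes 0.05 s, during which the arm holds its last target. There are 200 camera calls.

## Working session

There is one attempt and no reset: what is moved stays moved. The work goes in short steps, Python scripts to look and compute and a tool call to move; the robot and the scene stay as the last step left them, time stands still between calls to the robot, and variables do not carry over. Pictures are saved under pics/ and viewed, at most 14 in all, crops included, and the job is handed in when it is done.

Besides the shell and the picture viewer there is one more tool, called after ">>>" by a JSON object that holds its "fn" and its "kwargs", one argument or row to a line. jog_arm: Moves the arm, as the interface text tells. Its arguments: {"type":"object","properties":{"rows":{"type":"array"},"hand":{"type":"number"},"squeeze":{"type":"number"}},"required":["rows"]}

```bash
ls; mkdir -p pics; cat > h.py <<'E'
import numpy as np, cv2
from scipy.spatial.transform import Rotation as Ro
from plant import robot, imaging
def cam(n,save=None):
    c=imaging.read_camera(n); c['R']=np.array(c['R']);c['t']=np.array(c['t'])
    c['f']=240/np.tan(np.radians(c['vertical_fov'])/2); c['n']=n
    if save: cv2.imwrite('pics/'+save+'.png',c['frame'][:,:,::-1])
    return c
def ray(c,u,v):
    a=(u-c['cx'])/c['f'];b=(v-c['cy'])/c['f']
    if c['n']=='wrist':
        r=np.hypot(a,b); s=np.sin(r)/r if r>1e-9 else 1; d=np.array([a*s,b*s,np.cos(r)])
    else: d=np.array([a,b,1.])
    return -c['R'].T@c['t'], c['R'].T@d
def at(c,u,v,z):
    o,d=ray(c,u,v); return (o+d*(z-o[2])/d[2])[:2]
def px(c,X):
    p=c['R']@np.array(X,float)+c['t']
    if c['n']=='wrist':
        r=np.hypot(p[0],p[1]); th=np.arctan2(r,p[2]); k=th/r if r>1e-9 else 0
        return np.array([c['cx']+c['f']*p[0]*k,c['cy']+c['f']*p[1]*k])
    return np.array([c['cx']+c['f']*p[0]/p[2],c['cy']+c['f']*p[1]/p[2]])
def go(target,yaw=None):
    """print move in shares from present pose to target; yaw= world angle of tool y axis, tool down"""
    s=robot.read_state(); R=Ro.from_rotvec(s['orientation']); d=R.inv().apply(np.array(target)-s['tool_pos'])
    out=(d/0.2).round(3)
    y=R.as_matrix()[:,1]; cur=np.arctan2(y[1],y[0])
    r=None
    if yaw is not None:
        dy=(yaw-cur+np.pi/2)%np.pi-np.pi/2
        yy=cur+dy; Y=np.array([np.cos(yy),np.sin(yy),0]);Z=np.array([0,0,-1.]);X=np.cross(Y,Z)
        r=((R.inv()*Ro.from_matrix(np.c_[X,Y,Z])).as_rotvec()/(np.pi/2)).round(3)
    print('shift',out,'turn',r,'t',s['t'],'q6',round(s['q'][5],2))
E
python3 - <<'E'
from h import *
s=robot.read_state(); print(s)
for n in ['top','side','wrist']:
    c=cam(n,n+'0'); print(n,c['f'],c['cx'],c['cy'],(-c['R'].T@c['t']).round(3),c['R'].round(2).tolist())
E
```

```text
pics
{'t': 0.0, 'q': array([-1.36338994e+00,  1.31173599e-01,  1.48925217e+00, -5.40421561e-06,
        1.52299972e+00, -8.54156904e-02]), 'dq': array([-0.00078763, -0.00167965,  0.00121582,  0.00111154, -0.0018428 ,
        0.00179334]), 'joint_torque': array([ 2.80740147e-03, -5.59843540e+01, -4.91753912e+01,  7.70401047e-02,
        3.57797602e-02, -1.24445587e-04]), 'tool_pos': array([ 0.17307575, -0.57384988,  0.18659496]), 'orientation': array([-3.10617127e+00, -4.58055855e-01,  1.83853856e-04]), 'force': array([-0.64794821, -0.01934195, -0.19314255]), 'wrist_torque': array([-0.03832197,  0.02112953, -0.01704251]), 'gripper_force': 0.0, 'opening': 0.09293844057489087}
top 495.6007649478675 310.61687396344473 236.09907904796793 [0.231 0.132 1.44 ] [[0.0, -1.0, 0.02], [-0.98, -0.01, -0.19], [0.19, -0.02, -0.98]]
side 535.0902642200414 311.3573862147291 236.6515369309017 [-0.017  1.089  0.693] [[-0.89, -0.45, -0.02], [-0.21, 0.45, -0.87], [0.4, -0.77, -0.5]]
wrist 371.64829954431775 314.58115330955434 242.12683002277907 [ 0.238 -0.555  0.383] [[0.29, -0.96, -0.0], [-0.93, -0.28, 0.24], [-0.23, -0.07, -0.97]]
```

View pics/top0.png

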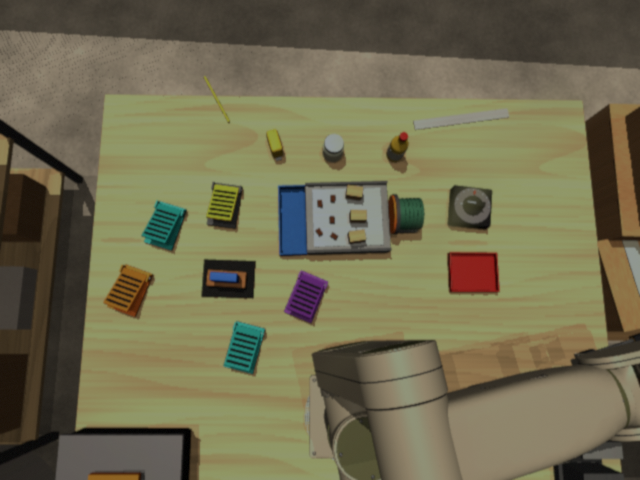

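View pics/side0.png

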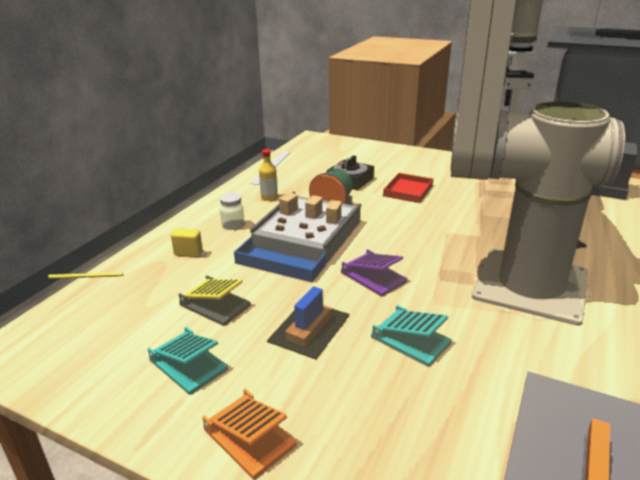

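Top view: the yellow pedal is at (224,203). The pedals that could be mistaken for it are turquoise (164,225) and (245,347), orange (129,289) and purple (306,297). The yellow one on a dark base fits the description. The sander table is at (347,217) with 3 blocks and 5 chips, the trough at (293,220), the console at (470,207), the tray at (473,272), and the mat and scraper at (228,279). The side view agrees. Next I take one close crop.

```bash
python3 - <<'E'
import cv2
f=cv2.imread('pics/top0.png')
a=cv2.resize(f[175:305,195:345],None,fx=4,fy=4,interpolation=cv2.INTER_CUBIC)
b=cv2.resize(f[175:305,345:505],None,fx=4,fy=4,interpolation=cv2.INTER_CUBIC)
cv2.imwrite('pics/a.png',a);cv2.imwrite('pics/b.png',b)
E
```

```text
(no output)
```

View pics/a.png

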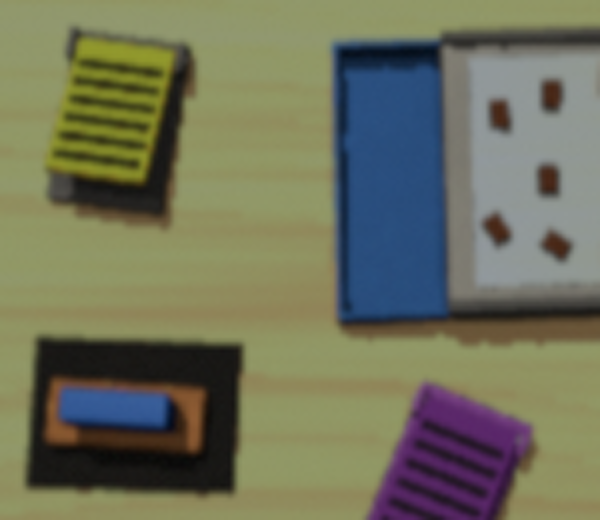

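View pics/b.png

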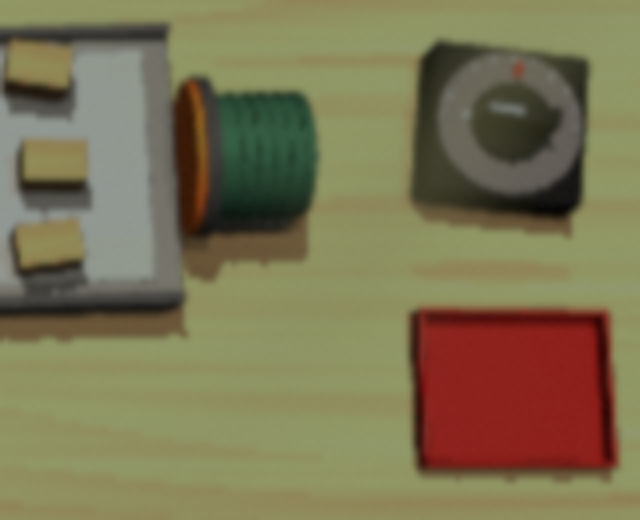

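Crop a confirms the yellow plate on its dark base, with the hinge end at the top (+x) and the free end at about (98,177). The chips are at (500,115), (552,95), (548,180), (497,230) and (556,245). Crop b shows blocks at (40,67), (54,163) and (49,245), the red mark at (518,69) and the white pointer line from (490,106) to (524,112).

```bash
python3 - <<'E'
from h import *
c=cam('top')
def A(x,y,z): return at(c,(x+.5)/4-.5+195,(y+.5)/4-.5+175,z)
def B(x,y,z): return at(c,(x+.5)/4-.5+345,(y+.5)/4-.5+175,z)
def quad(n,P):
    P=np.array(P); print(n,'ctr',P.mean(0).round(4),'edges',[ (round(float(np.linalg.norm(P[i]-P[(i+1)%4])),3),round(float(np.degrees(np.arctan2(*(P[(i+1)%4]-P[i])[::-1]))),1)) for i in range(4)])
quad('mat',[A(38,338,.006),A(242,346,.006),A(232,492,.006),A(28,486,.006)])
quad('sole',[A(50,378,.022),A(208,388,.022),A(203,453,.022),A(45,443,.022)])
quad('rib',[A(62,387,.076),A(171,394,.076),A(168,430,.076),A(58,422,.076)])
quad('pedal',[A(80,37,.032),A(183,48,.032),A(148,185,.068),A(47,170,.068)])
quad('sander',[A(335,42,.034),B(168,28,.055),B(183,303,.055),A(342,322,.034)])
quad('tray',[B(412,312,.025),B(608,312,.025),B(616,468,.025),B(420,470,.025)])
quad('console',[B(437,42,.045),B(588,60,.045),B(580,212,.045),B(413,205,.045)])
print('scale',B(511,122,.046),'mark',B(518,69,.046),'line',B(490,106,.078),B(524,112,.078))
print('axis@78 px',px(c,[*B(511,122,.046),.078]))
for p in [(500,115),(552,95),(548,180),(497,230),(556,245)]: print('chip',A(*p,.053).round(3))
f=c['frame'].astype(int)
hsv=cv2.cvtColor(c['frame'],cv2.COLOR_RGB2HSV)
def seg(m,n,z,box):
    k=np.zeros(m.shape,np.uint8); x0,y0,x1,y1=box; k[y0:y1,x0:x1]=m[y0:y1,x0:x1]
    for q in cv2.findContours(k,cv2.RETR_EXTERNAL,cv2.CHAIN_APPROX_NONE)[0]:
        if cv2.contourArea(q)<60: continue
        P=np.array([at(c,*p,z) for p in q[:,0]],np.float32); r=cv2.minAreaRect(P*1000); print(n,np.round(r[0],1),np.round(r[1],1),round(r[2],1))
H,S,V=hsv[:,:,0],hsv[:,:,1],hsv[:,:,2]
seg((H>15)&(H<28)&(S>60)&(V>90),'block',.09,(340,182,372,246))
seg((H>100)&(H<125)&(S>120),'rib',.076,(205,265,250,292))
seg((H>100)&(H<125)&(S>120),'trough',.034,(270,175,310,262))
seg(((H<6)|(H>174))&(S>150),'tray',.025,(440,245,505,300))
seg((H>24)&(H<34)&(S>170),'pedal',.05,(200,175,245,232))
E
```

```text
mat ctr [0.3773 0.3433] edges [(0.148, -91.9), (0.106, 177.5), (0.146, 88.6), (0.107, -1.3)]
sole ctr [0.3753 0.347 ] edges [(0.113, -93.3), (0.047, 177.2), (0.113, 86.7), (0.047, -2.0)]
rib ctr [0.3747 0.347 ] edges [(0.075, -93.4), (0.025, 177.0), (0.076, 86.1), (0.024, -4.1)]
pedal ctr [0.5938 0.3589] edges [(0.076, -95.8), (0.112, 171.3), (0.072, 81.8), (0.109, -6.7)]
sander ctr [0.5507 0.0406] edges [(0.316, -88.7), (0.203, -178.4), (0.313, 92.3), (0.208, 2.3)]
tray ctr [ 0.3972 -0.3627] edges [(0.143, -89.6), (0.113, 179.1), (0.141, 90.9), (0.114, 0.1)]
console ctr [ 0.5857 -0.3599] edges [(0.112, -96.6), (0.115, 173.4), (0.121, 88.0), (0.125, -10.9)]
scale [ 0.59081237 -0.36452797] mark [ 0.63087065 -0.37199969] line [ 0.59419689 -0.33873672] [ 0.58998485 -0.36288151]
axis@78 px [476.18179201 202.34818834]
chip [0.591 0.081]
chip [0.606 0.044]
chip [0.543 0.047]
chip [0.506 0.083]
chip [0.495 0.041]
block [490.6 -20.5] [29.1 45.9] 8.7
block [549.8 -25.1] [25.9 45.1] 0.4
block [619.6 -14.6] [45.3 32.2] 89.1
rib [373.4 346. ] [74.8 23.7] 86.7
trough [546.5 160.6] [203.6  75.2] 2.1
tray [ 397.9 -362.9] [110.1 140.1] 0.3
pedal [591.4 360.4] [ 70.5 101. ] 78.2
```

```bash
cat >> h.py <<'E'
def plan(*W):
    """chain of (x,y,z,yawdeg): shares for each leg, rows needed"""
    s=robot.read_state(); p=np.array(s['tool_pos']); R=Ro.from_rotvec(s['orientation'])
    for w in W:
        y=R.as_matrix()[:,1]; cur=np.arctan2(y[1],y[0]); yw=np.radians(w[3]); yy=cur+(yw-cur+np.pi/2)%np.pi-np.pi/2
        Y=np.array([np.cos(yy),np.sin(yy),0]);Z=np.array([0,0,-1.]);T=Ro.from_matrix(np.c_[np.cross(Y,Z),Y,Z])
        d=R.inv().apply(np.array(w[:3])-p); r=(R.inv()*T).as_rotvec()
        print((d/.2).round(3).tolist(),(r/(np.pi/2)).round(3).tolist(),'rows',int(np.ceil(max(np.linalg.norm(d)/.05,np.degrees(np.linalg.norm(r))/8.59))))
        p=np.array(w[:3]);R=T
    print('t',round(s['t'],2),'q',np.round(s['q'],2),'F',np.round(s['force'],1),'op',round(s['opening'],3))
E
python3 - <<'E'
from h import *
plan((.32,-.46,.22,-35),(.45,-.3,.22,0),(.45,-.1,.22,0),(.5,.1,.22,0),(.54,.3,.22,0),(.558,.364,.09,0))
E
```

```text
[0.868, -0.334, -0.165] [-0.001, -0.0, -0.425] rows 5
[1.028, 0.074, 0.0] [0.0, 0.0, -0.389] rows 5
[1.0, 0.0, 0.0] [0.0, 0.0, 0.0] rows 4
[1.0, 0.25, 0.0] [0.0, 0.0, 0.0] rows 5
[1.0, 0.2, 0.0] [0.0, 0.0, 0.0] rows 5
[0.32, 0.09, 0.65] [0.0, 0.0, 0.0] rows 3
t 0.2 q [-1.36  0.13  1.49  0.    1.52 -0.09] F [ 1.1  1.1 -0.2] op 0.093
```

>>> {"fn": "jog_arm", "kwargs": {
  "rows": [
    [[0.86,-0.33,-0.16],[0,0,-0.42]],
    [[0.86,-0.33,-0.16],[0,0,-0.42]],
    [[0.86,-0.33,-0.16],[0,0,-0.42]],
    [[0.86,-0.33,-0.16],[0,0,-0.42]],
    [[0.86,-0.33,-0.16],[0,0,-0.42]]
  ],
  "hand": 1
}}

```text
t: 0.7
tool_pos: [0.3227, -0.4591, 0.2209]
orientation: [2.783, 1.454, 0.003]
force: [0.3, -0.2, -0.6]
opening: 0.0579
gripper_force: 0.0
```

>>> {"fn": "jog_arm", "kwargs": {
  "rows": [
    [[1,0.07,0],[0,0,-0.39]],
    [[1,0.07,0],[0,0,-0.39]],
    [[1,0.07,0],[0,0,-0.39]],
    [[1,0.07,0],[0,0,-0.39]],
    [[1,0.07,0],[0,0,-0.39]]
  ]
}}

```text
t: 1.2
tool_pos: [0.4493, -0.3019, 0.2196]
orientation: [-2.215, -2.227, -0.003]
force: [-0.7, -0.4, 0.5]
opening: 0.0177
gripper_force: 0.0
```

>>> {"fn": "jog_arm", "kwargs": {
  "rows": [
    [[1,0,0],[0,0,0]],
    [[1,0,0],[0,0,0]],
    [[1,0,0],[0,0,0]],
    [[1,0,0],[0,0,0]],
    [[1,0,0],[0,0,0]]
  ]
}}

```text
t: 1.7
tool_pos: [0.4473, -0.1021, 0.2198]
orientation: [-2.222, -2.22, -0.002]
force: [-0.6, -0.4, 0.6]
opening: 0.0004
gripper_force: 0.0
```

>>> {"fn": "jog_arm", "kwargs": {
  "rows": [
    [[1,0.25,0],[0,0,0]],
    [[1,0.25,0],[0,0,0]],
    [[1,0.25,0],[0,0,0]],
    [[1,0.25,0],[0,0,0]],
    [[1,0.25,0],[0,0,0]]
  ]
}}

```text
t: 2.2
tool_pos: [0.499, 0.0965, 0.2193]
orientation: [-2.223, -2.218, -0.001]
force: [0.1, -1.0, -0.7]
opening: 0.0005
gripper_force: 0.0
```

>>> {"fn": "jog_arm", "kwargs": {
  "rows": [
    [[1,0.2,0],[0,0,0]],
    [[1,0.2,0],[0,0,0]],
    [[1,0.2,0],[0,0,0]],
    [[1,0.2,0],[0,0,0]],
    [[1,0.2,0],[0,0,0]]
  ]
}}

```text
t: 2.7
tool_pos: [0.5398, 0.296, 0.2178]
orientation: [-2.224, -2.217, 0.002]
force: [0.2, -0.2, 0.2]
opening: 0.0003
gripper_force: 0.0
```

```bash
python3 - <<'E'
from h import *
c=cam('wrist','w1'); print(px(c,[.556,.364,.06]), (-c['R'].T@c['t']).round(3))
plan((.556,.364,.08,0))
E
```

```text
[331.05812431 148.97168942] [0.541 0.363 0.414]
[0.351, 0.081, 0.69] [-0.001, 0.001, -0.002] rows 4
t 2.75 q [ 0.42  0.16  1.4  -0.    1.58  0.42] F [-0.3  0.4  0.1] op 0.001
```

View pics/w1.png

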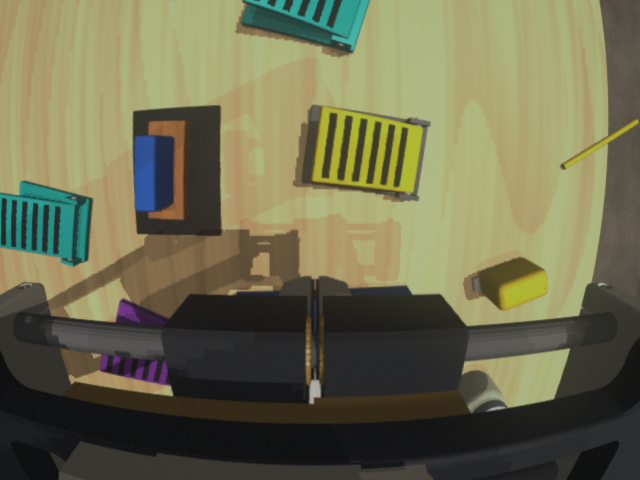

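The wrist view shows the yellow plate spanning (316,107) to (425,193). The predicted toe at (331,149) lies on its centre line near the free edge.

>>> {"fn": "jog_arm", "kwargs": {
  "rows": [
    [[0.35,0.08,0.69],[0,0,0]],
    [[0.35,0.08,0.69],[0,0,0]],
    [[0.35,0.08,0.69],[0,0,0]],
    [[0.35,0.08,0.69],[0,0,0]],
    [[0.35,0.08,0.69],[0,0,0]]
  ]
}}

```text
t: 3.25
tool_pos: [0.5554, 0.3601, 0.0798]
orientation: [-2.228, -2.214, 0.007]
force: [0.6, 0.1, 0.6]
opening: 0.0008
gripper_force: 0.0
```

>>> {"fn": "jog_arm", "kwargs": {
  "rows": [
    [[0,0,0.1],[0,0,0]],
    [[0,0,0.16],[0,0,0]],
    [[0,0,0.19],[0,0,0]],
    [[0,0,0.21],[0,0,0]],
    [[0,0,0.21],[0,0,0]]
  ]
}}

```text
t: 3.75
tool_pos: [0.5562, 0.3623, 0.0401]
orientation: [2.228, 2.215, 0.0]
force: [-0.8, 0.2, 0.0]
opening: 0.0003
gripper_force: 0.0
```

```bash
python3 - <<'E'
from h import *
s=robot.read_state(); print(s['force'],s['wrist_torque'],s['tool_pos'])
c=cam('side'); 
cv2.imwrite('pics/s1.png',cv2.resize(c['frame'][220:380,120:320,::-1],None,fx=3,fy=3)); print(px(c,s['tool_pos']))
E
```

```text
[-0.78011777  0.24544623  0.02351469] [-0.02298639 -0.08379063 -0.03149158] [0.55621025 0.36227313 0.04013166]
[228.42762602 294.48691923]
```

View pics/s1.png

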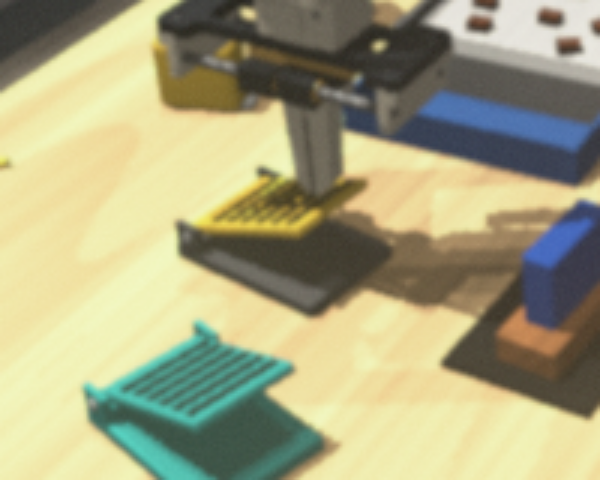

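```bash
python3 - <<'E'
from h import *
c=cam('side')
for z in (.066,.04): print(z,px(c,[.541,.402,z]).round(0),px(c,[.5315,.331,z]).round(0))
for z in (.06,.05,.04): print('tip',z,px(c,[.556,.362,z]).round(0))
print(robot.read_state()['force'])
E
```

```text
0.066 [222. 296.] [246. 279.]
0.04 [223. 307.] [247. 290.]
tip 0.06 [228. 287.]
tip 0.05 [228. 291.]
tip 0.04 [229. 294.]
[-0.8433964  -0.74181463 -0.25501964]
```

The plate is still up while the tip is 20 mm below its face with no force, so the closed fingertips seem to be in a slot between slats. I'll lift, turn the tool 90° so the 15 mm finger width crosses the slots, and press again.

>>> {"fn": "jog_arm", "kwargs": {
  "rows": [
    [[0,0,-0.1],[0,0,0]],
    [[0,0,-0.2],[0,0,0]],
    [[0,0,-0.25],[0,0,0]],
    [[0,0,-0.25],[0,0,0]],
    [[0,0,-0.25],[0,0,0]]
  ]
}}

```text
t: 4.35
tool_pos: [0.556, 0.3627, 0.0895]
orientation: [2.228, 2.215, 0.0]
force: [-0.7, 0.8, -0.1]
opening: 0.0003
gripper_force: 0.0
```

>>> {"fn": "jog_arm", "kwargs": {
  "rows": [
    [[0,0,0],[0,0,-0.5]],
    [[0,0,0],[0,0,-0.5]],
    [[0,0,0],[0,0,-0.5]],
    [[0,0,0],[0,0,-0.5]],
    [[0,0,0],[0,0,-0.5]]
  ]
}}

```text
t: 4.85
tool_pos: [0.555, 0.3621, 0.0877]
orientation: [-1.252, -2.88, 0.003]
force: [-0.5, -0.9, 0.4]
opening: 0.0005
gripper_force: 0.0
```

>>> {"fn": "jog_arm", "kwargs": {
  "rows": [
    [[0,0,0],[0,0,-0.45]],
    [[0,0,0],[0,0,-0.45]],
    [[0,0,0],[0,0,-0.45]],
    [[0,0,0],[0,0,-0.45]],
    [[0,0,0],[0,0,-0.45]]
  ]
}}

```text
t: 5.35
tool_pos: [0.555, 0.3621, 0.0877]
orientation: [-0.178, -3.134, 0.002]
force: [-0.3, 0.6, -0.5]
opening: -0.0
gripper_force: 0.0
```

```bash
python3 - <<'E'
from h import *
plan((.556,.363,.05,82))
E
```

```text
[-0.005, 0.005, 0.189] [-0.001, -0.001, 0.017] rows 1
t 5.35 q [ 0.5   0.36  1.4  -0.    1.38 -0.96] F [-0.3  0.6 -0.5] op -0.0
```

>>> {"fn": "jog_arm", "kwargs": {
  "rows": [
    [[0,0,0.13],[0,0,0]],
    [[0,0,0.16],[0,0,0]],
    [[0,0,0.19],[0,0,0]],
    [[0,0,0.19],[0,0,0]],
    [[0,0,0.19],[0,0,0]]
  ]
}}

```text
t: 5.85
tool_pos: [0.5561, 0.3627, 0.052]
orientation: [0.188, 3.136, 0.0]
force: [0.3, 0.1, 0.6]
opening: 0.0007
gripper_force: 0.0
```

>>> {"fn": "jog_arm", "kwargs": {
  "rows": [
    [[0,0,0.04],[0,0,0]],
    [[0,0,0.07],[0,0,0]],
    [[0,0,0.07],[0,0,0]]
  ]
}}

```text
t: 6.15
tool_pos: [0.5551, 0.3622, 0.0363]
orientation: [-0.188, -3.134, 0.002]
force: [-0.1, 0.2, -0.2]
opening: 0.0004
gripper_force: 0.0
```

```bash
python3 - <<'E'
from h import *
s=robot.read_state(); print(s['force'],s['wrist_torque'],s['tool_pos'])
c=cam('side'); d=cam('top')
a=cv2.resize(c['frame'][250:330,170:270,::-1],None,fx=4,fy=4,interpolation=2)
b=cv2.resize(d['frame'][165:245,180:280,::-1],None,fx=4,fy=4,interpolation=2)
cv2.imwrite('pics/s2.png',np.hstack([a,b])); print(px(c,s['tool_pos']))
E
```

```text
[-0.05304269  0.24700108 -0.20603388] [ 0.05091816 -0.18413835  0.02669147] [0.55514158 0.36218089 0.03629028]
[229.05816112 296.0942663 ]
```

View pics/s2.png

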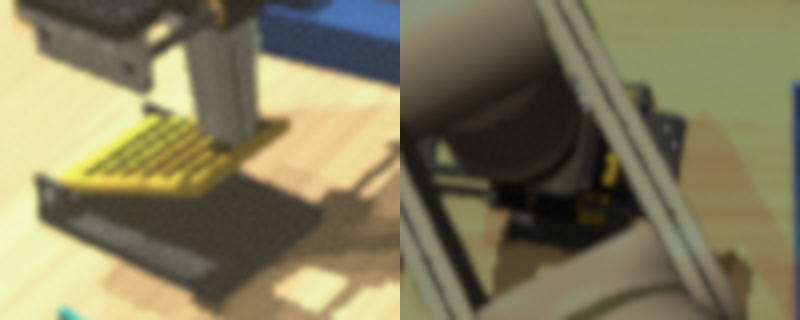

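>>> {"fn": "jog_arm", "kwargs": {
  "rows": [
    [[0,0,0.02],[0,0,0]],
    [[0,0,0.04],[0,0,0]],
    [[0,0,0.05],[0,0,0]],
    [[0,0,0.05],[0,0,0]]
  ]
}}

```text
t: 6.65
tool_pos: [0.556, 0.3629, 0.0277]
orientation: [0.188, 3.136, 0.001]
force: [-0.6, 0.5, 5.1]
opening: 0.0005
gripper_force: 2.0
```

```bash
python3 - <<'E'
from h import *
s=robot.read_state(); print(s['force'],s['wrist_torque'],s['tool_pos'])
c=cam('side'); f0=cv2.imread('pics/side0.png')
a=cv2.resize(c['frame'][250:330,170:270,::-1],None,fx=4,fy=4,interpolation=2)
b=cv2.resize(f0[250:330,170:270],None,fx=4,fy=4,interpolation=2)
for im in (a,b):
    for X in ([.541,.402,.066],[.541,.402,.04],[.5315,.331,.066],[.5315,.331,.04]):
        p=px(c,X); cv2.circle(im,(int((p[0]-170)*4+2),int((p[1]-250)*4+2)),3,(0,0,255),1)
cv2.imwrite('pics/s3.png',np.hstack([a,b])); print(px(c,s['tool_pos']))
E
```

```text
[-0.56432627  0.52853356  5.11438107] [ 0.21942617  0.13393937 -0.00802118] [0.55595619 0.36292083 0.02770363]
[228.92854944 299.52666042]
```

View pics/s3.png

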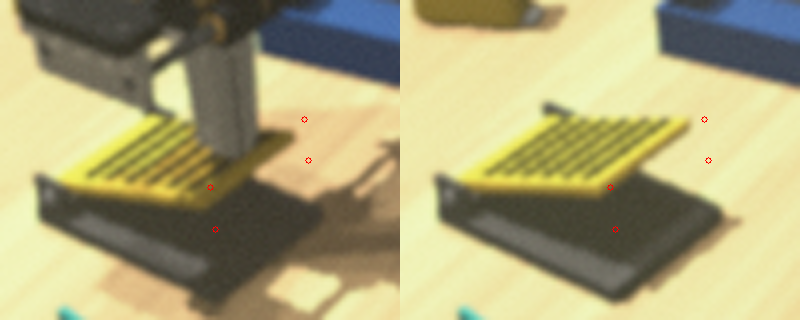

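Contact began at a reported z of about 0.035 and the plate is now moving (5 N). The reported TCP reads about 25 mm low against the picture, so I'll press by force and check the offset afterwards.

>>> {"fn": "jog_arm", "kwargs": {
  "rows": [
    [[0,0,0.03],[0,0,0]],
    [[0,0,0.05],[0,0,0]],
    [[0,0,0.07],[0,0,0]],
    [[0,0,0.07],[0,0,0]]
  ]
}}

```text
t: 7.1
tool_pos: [0.5558, 0.363, 0.0138]
orientation: [-0.188, -3.136, -0.001]
force: [-3.0, 0.8, 6.6]
opening: 0.0003
gripper_force: 3.4
```

>>> {"fn": "jog_arm", "kwargs": {
  "rows": [
    [[0,0,0.01],[0,0,0]],
    [[0,0,0.02],[0,0,0]],
    [[0,0,0.02],[0,0,0]]
  ]
}}

```text
t: 7.4
tool_pos: [0.5558, 0.3631, 0.0102]
orientation: [-0.187, -3.136, -0.001]
force: [-3.2, 0.6, 7.7]
opening: 0.0004
gripper_force: 3.7
```

>>> {"fn": "jog_arm", "kwargs": {
  "rows": [
    [[0,0,0.01],[0,0,0]],
    [[0,0,0.02],[0,0,0]],
    [[0,0,0.02],[0,0,0]]
  ]
}}

```text
t: 7.7
tool_pos: [0.5555, 0.3632, 0.0062]
orientation: [-0.187, -3.135, -0.001]
force: [-5.1, 0.5, 8.1]
opening: -0.0
gripper_force: 4.2
```

>>> {"fn": "jog_arm", "kwargs": {
  "rows": [
    [[0,0,0.01],[0,0,0]],
    [[0,0,0.015],[0,0,0]],
    [[0,0,0.015],[0,0,0]]
  ]
}}

```text
t: 8.0
tool_pos: [0.5556, 0.3632, 0.0039]
orientation: [-0.187, -3.136, -0.001]
force: [-6.2, 0.0, 11.1]
opening: 0.0004
gripper_force: 5.3
```

>>> {"fn": "jog_arm", "kwargs": {
  "rows": [
    [[0,0,0.01],[0,0,0]],
    [[0,0,0.01],[0,0,0]]
  ]
}}

```text
t: 8.2
tool_pos: [0.5556, 0.3633, 0.0035]
orientation: [-0.187, -3.136, -0.001]
force: [-11.3, -3.8, 21.3]
opening: 0.0004
gripper_force: 10.5
```

>>> {"fn": "jog_arm", "kwargs": {
  "rows": [
    [[0,0,0.005],[0,0,0]],
    [[0,0,0.01],[0,0,0]]
  ]
}}

```text
t: 8.4
tool_pos: [0.5557, 0.3634, 0.0029]
orientation: [-0.187, -3.136, -0.001]
force: [-18.1, -7.4, 37.2]
opening: 0.0003
gripper_force: 18.5
```

```bash
python3 - <<'E'
from h import *
s=robot.read_state(); print(s['force'],s['tool_pos'])
c=cam('side')
a=cv2.resize(c['frame'][250:330,170:270,::-1],None,fx=4,fy=4,interpolation=2)
w=cam('wrist')['frame'][:,:,::-1]
cv2.imwrite('pics/s4.png',np.hstack([a,w[60:380,120:520]]))
E
```

```text
[-18.12028847  -7.40120661  37.20802215] [0.55569068 0.36338932 0.00292883]
```

View pics/s4.png

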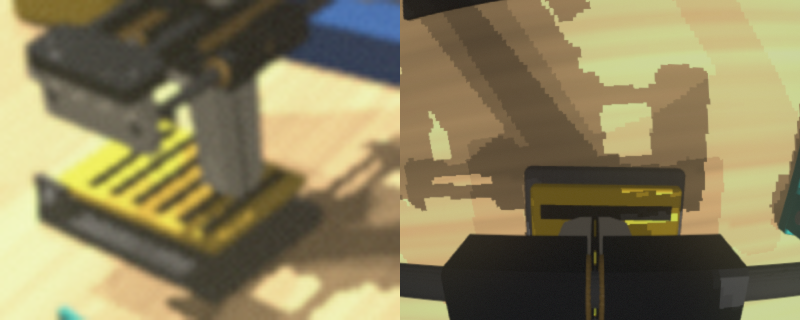

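The plate is down on its stop: force rises steeply there. I ease off a little and hold, then let up.

>>> {"fn": "jog_arm", "kwargs": {
  "rows": [
    [[0,0,-0.01],[0,0,0]],
    [[0,0,-0.01],[0,0,0]],
    [[0,0,-0.01],[0,0,0]],
    [[0,0,-0.01],[0,0,0]],
    [[0,0,-0.01],[0,0,0]]
  ]
}}

```text
t: 9.0
tool_pos: [0.5557, 0.3633, 0.0034]
orientation: [-0.187, -3.136, -0.001]
force: [-11.0, -3.2, 21.7]
opening: 0.0006
gripper_force: 10.7
```

>>> {"fn": "jog_arm", "kwargs": {
  "rows": [
    [[0,0,0],[0,0,0]],
    [[0,0,0],[0,0,0]],
    [[0,0,0],[0,0,0]],
    [[0,0,0],[0,0,0]],
    [[0,0,0],[0,0,0]]
  ]
}}

```text
t: 9.5
tool_pos: [0.5557, 0.3633, 0.0035]
orientation: [-0.187, -3.136, -0.001]
force: [-12.3, -3.3, 21.9]
opening: 0.0003
gripper_force: 10.7
```

>>> {"fn": "jog_arm", "kwargs": {
  "rows": [
    [[0,0,-0.1],[0,0,0]],
    [[0,0,-0.3],[0,0,0]],
    [[0,0,-0.5],[0,0,0]],
    [[0,0,-0.7],[0,0,0]],
    [[0,0,-0.9],[0,0,0]]
  ]
}}

```text
t: 10.0
tool_pos: [0.5557, 0.3622, 0.1817]
orientation: [-0.188, -3.136, 0.001]
force: [-0.0, 0.4, -0.1]
opening: 0.0007
gripper_force: 0.0
```

```bash
python3 - <<'E'
from h import *
s=robot.read_state(); print(s['force'],s['tool_pos'])
c=cam('side');p=px(c,s['tool_pos']).astype(int);w=cam('wrist')
print(p, px(w,s['tool_pos']), px(w,np.array(s['tool_pos'])+[0,0,.028]))
f=c['frame'][:,:,::-1].copy()
print((p-[60,60]).tolist())
a=cv2.resize(f[p[1]-70:p[1]+50,p[0]-60:p[0]+60],None,fx=3,fy=3,interpolation=2)
cv2.imwrite('pics/s5.png',np.hstack([a,w['frame'][110:470,100:540,::-1]]))
plan((.556,.35,.25,0),(.5,.1,.25,0),(.53,-.08,.25,0))
E
```

```text
[-0.00500691  0.41205905 -0.07431254] [0.55570076 0.3621863  0.18173405]
[221 235] [311.68344705 261.91746243] [311.55942461 278.67224253]
[161, 175]
[0.005, -0.071, -0.307] [0.008, 0.002, 0.924] rows 10
[-1.25, -0.28, 0.0] [0.0, 0.0, 0.0] rows 6
[-0.9, 0.15, 0.0] [0.0, 0.0, 0.0] rows 4
t 10.1 q [ 0.5   0.3   1.29 -0.    1.54 -0.95] F [-0.4  1.3  1.2] op 0.0
```

View pics/s5.png

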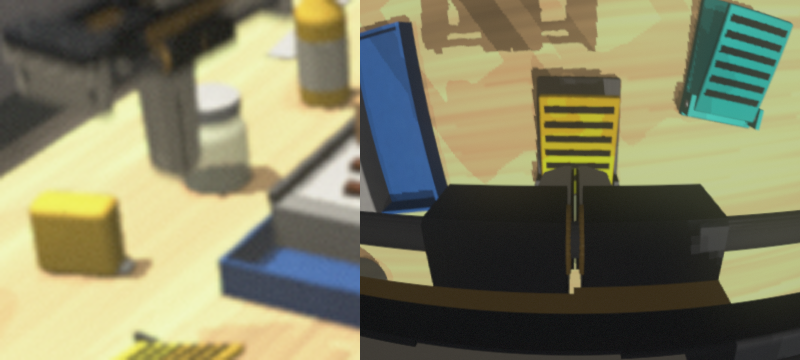

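>>> {"fn": "jog_arm", "kwargs": {
  "rows": [
    [[0,-0.04,-0.3],[0,0,0.46]],
    [[0,-0.04,-0.3],[0,0,0.46]],
    [[0,-0.04,-0.3],[0,0,0.46]],
    [[0,-0.04,-0.3],[0,0,0.46]],
    [[0,-0.04,-0.3],[0,0,0.46]]
  ],
  "hand": 0
}}

```text
t: 10.6
tool_pos: [0.5549, 0.3543, 0.2395]
orientation: [-1.293, -2.863, 0.002]
force: [-0.6, -0.1, 0.3]
opening: 0.0357
gripper_force: 0.0
```

>>> {"fn": "jog_arm", "kwargs": {
  "rows": [
    [[0,0,0],[0,0,0.47]],
    [[0,0,0],[0,0,0.47]],
    [[0,0,0],[0,0,0.47]],
    [[0,0,0],[0,0,0.47]],
    [[0,0,0],[0,0,0.47]]
  ]
}}

```text
t: 11.1
tool_pos: [0.5548, 0.3543, 0.2392]
orientation: [-2.239, -2.204, 0.003]
force: [0.7, 0.2, -0.3]
opening: 0.0464
gripper_force: 0.0
```

>>> {"fn": "jog_arm", "kwargs": {
  "rows": [
    [[-1,-0.1,0],[0,0,0]],
    [[-1,-0.1,0],[0,0,0]],
    [[-1,-0.1,0],[0,0,0]],
    [[-1,-0.1,0],[0,0,0]],
    [[-1,-0.1,0],[0,0,0]]
  ]
}}

```text
t: 11.6
tool_pos: [0.5326, 0.1494, 0.2398]
orientation: [2.237, 2.204, -0.004]
force: [0.6, -0.1, 0.5]
opening: 0.0466
gripper_force: 0.0
```

>>> {"fn": "jog_arm", "kwargs": {
  "rows": [
    [[-1,0,0],[0,0,0]],
    [[-1,0,0],[0,0,0]],
    [[-1,0,0],[0,0,0]],
    [[-1,0,0],[0,0,0]],
    [[-1,0,0],[0,0,0]]
  ]
}}

```text
t: 12.1
tool_pos: [0.5306, -0.0504, 0.2396]
orientation: [2.238, 2.204, -0.004]
force: [0.0, 0.8, -0.9]
opening: 0.0463
gripper_force: 0.0
```

>>> {"fn": "jog_arm", "kwargs": {
  "rows": [
    [[-0.4,0,0],[0,0,0]],
    [[-0.4,0,0],[0,0,0]],
    [[-0.4,0,0],[0,0,0]],
    [[-0.4,0,0],[0,0,0]]
  ]
}}

```text
t: 12.5
tool_pos: [0.5303, -0.1246, 0.2398]
orientation: [-2.232, -2.209, 0.0]
force: [0.7, 0.8, 0.4]
opening: 0.0465
gripper_force: 0.0
```

```bash
python3 - <<'E'
from h import *
s=robot.read_state(); print(s['tool_pos'],s['orientation'],s['opening'])
c=cam('side');w=cam('wrist')
R=Ro.from_rotvec(s['orientation']).as_matrix(); P=np.array(s['tool_pos'])
p=px(c,P).astype(int); f=c['frame'][:,:,::-1].copy(); g=w['frame'][:,:,::-1].copy()
for sg in (-1,1):
  for dz in (0,.014,.028):
    X=P+R[:,1]*sg*s['opening']/2+[0,0,dz]
    for im,k in((f,c),(g,w)): cv2.circle(im,tuple(px(k,X).astype(int)),1,(0,0,255),-1)
a=cv2.resize(f[p[1]-70:p[1]+50,p[0]-60:p[0]+60],None,fx=3,fy=3,interpolation=2)
cv2.imwrite('pics/s6.png',np.hstack([a,g[60:420,110:550]]))
hsv=cv2.cvtColor(w['frame'],cv2.COLOR_RGB2HSV);H,S,V=[hsv[:,:,i] for i in range(3)]
def seg(m,n,z):
    for q in cv2.findContours(m.astype(np.uint8),cv2.RETR_EXTERNAL,cv2.CHAIN_APPROX_NONE)[0]:
        if cv2.contourArea(q)<60: continue
        Q=np.array([at(w,*t,z) for t in q[:,0]],np.float32); r=cv2.minAreaRect(Q*1000)
        if abs(r[0][0]-550)<100 and abs(r[0][1]-20)<110: print(n,np.round(r[0],1),np.round(r[1],1),round(r[2],1),q[:,0].mean(0).round())
seg((H>12)&(H<30)&(S>60)&(V>120),'block',.09); seg((H<14)&(S>90)&(V<140),'chip',.055)
E
```

```text
[ 0.53032808 -0.1245888   0.23982553] [-2.23229889e+00 -2.20852188e+00  8.57862509e-05] 0.046539260248990466
block [551.2 -26.2] [44.6 28.6] 89.7 [336. 118.]
block [492.3 -21.9] [29.5 44.9] 8.4 [272. 114.]
block [620.2 -16.2] [45.2 29.4] 82.3 [408. 109.]
chip [607.6  43.2] [11.6 18. ] 88.1 [388.  56.]
chip [497.2  40.1] [17.8 12.1] 56.1 [280.  58.]
chip [544.1  45.8] [16.5 12.1] 0.4 [326.  52.]
chip [592.4  80.5] [17.6 11.7] 3.3 [372.  23.]
chip [508.2  82.5] [18.  12.2] 34.3 [291.  21.]
```

View pics/s6.png

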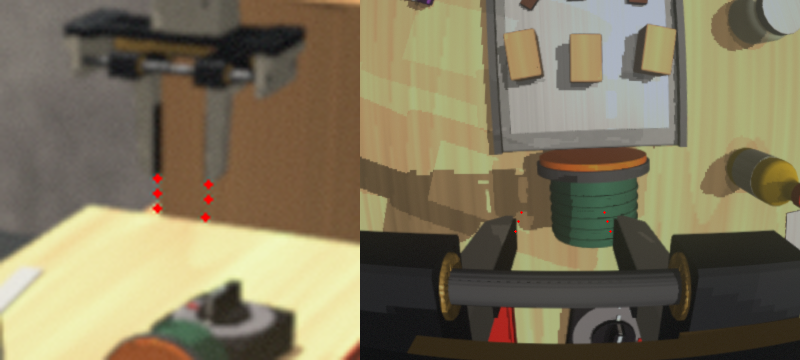

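The side view shows the fingertips 28 mm above the reported TCP (top dots), at any opening. So I will use tool z = true tip z − 0.028. Block and chip positions from the wrist and top cameras agree within 2 mm.

```bash
python3 - <<'E'
from h import *
plan((.4915,-.0212,.12,8.5),(.4915,-.0212,.04,8.5),(.4915,-.0212,.16,8.5),(.45,-.2,.16,0),(.3675,-.4008,.10,0),(.3675,-.4008,.004,0))
E
```

```text
[0.51, -0.199, 0.601] [-0.0, -0.0, -0.1] rows 4
[0.0, 0.0, 0.4] [0.0, 0.0, 0.0] rows 2
[0.0, 0.0, -0.6] [0.0, 0.0, 0.0] rows 3
[-0.854, -0.337, 0.0] [0.0, 0.0, 0.094] rows 4
[-1.004, -0.412, 0.3] [0.0, 0.0, 0.0] rows 5
[0.0, 0.0, 0.48] [0.0, 0.0, 0.0] rows 2
t 12.6 q [-0.32 -0.03  1.56  0.    1.61 -0.31] F [-0.9  0.6  0.3] op 0.047
```

>>> {"fn": "jog_arm", "kwargs": {
  "rows": [
    [[0.51,-0.2,0.6],[0,0,-0.1]],
    [[0.51,-0.2,0.6],[0,0,-0.1]],
    [[0.51,-0.2,0.6],[0,0,-0.1]],
    [[0.51,-0.2,0.6],[0,0,-0.1]],
    [[0.51,-0.2,0.6],[0,0,-0.1]]
  ],
  "hand": 0.12
}}

```text
t: 13.1
tool_pos: [0.4897, -0.0205, 0.119]
orientation: [-2.046, -2.381, 0.003]
force: [0.7, 0.1, 1.1]
opening: 0.041
gripper_force: 0.0
```

```bash
python3 - <<'E'
from h import *
plan((.4915,-.0212,.04,8.5),(.4915,-.0212,.16,8.5))
E
```

```text
[-0.005, 0.01, 0.395] [-0.002, -0.001, 0.002] rows 2
[0.0, 0.0, -0.6] [0.0, 0.0, 0.0] rows 3
t 13.1 q [-0.15 -0.12  1.87  0.    1.4  -0.3 ] F [0.7 0.1 1.1] op 0.041
```

>>> {"fn": "jog_arm", "kwargs": {
  "rows": [
    [[0,0.01,0.2],[0,0,0]],
    [[0,0.01,0.3],[0,0,0]],
    [[0,0.01,0.39],[0,0,0]],
    [[0,0.01,0.39],[0,0,0]]
  ]
}}

```text
t: 13.5
tool_pos: [0.4934, -0.023, 0.0422]
orientation: [-2.052, -2.378, 0.001]
force: [-0.6, -0.4, 0.5]
opening: 0.0404
gripper_force: 0.0
```

>>> {"fn": "jog_arm", "kwargs": {
  "rows": [
    [[0,0,0],[0,0,0]],
    [[0,0,0],[0,0,0]],
    [[0,0,0],[0,0,0]],
    [[0,0,0],[0,0,0]],
    [[0,0,0],[0,0,0]]
  ],
  "hand": 1,
  "squeeze": 30
}}

```text
t: 14.0
tool_pos: [0.4953, -0.023, 0.0449]
orientation: [2.049, 2.376, 0.003]
force: [0.1, -1.2, 7.6]
opening: 0.0293
gripper_force: 30.0
```

>>> {"fn": "jog_arm", "kwargs": {
  "rows": [
    [[0,0,-0.1],[0,0,0]],
    [[0,0,-0.3],[0,0,0]],
    [[0,0,-0.5],[0,0,0]],
    [[0,0,-0.6],[0,0,0]],
    [[0,0,-0.6],[0,0,0]]
  ]
}}

```text
t: 14.5
tool_pos: [0.4962, -0.0228, 0.1675]
orientation: [2.047, 2.374, 0.007]
force: [0.8, -0.5, -1.3]
opening: 0.0296
gripper_force: 30.0
```

>>> {"fn": "jog_arm", "kwargs": {
  "rows": [
    [[-0.85,-0.36,0],[0,0,0.09]],
    [[-0.85,-0.36,0],[0,0,0.09]],
    [[-0.85,-0.36,0],[0,0,0.09]],
    [[-0.85,-0.36,0],[0,0,0.09]],
    [[-0.85,-0.36,0],[0,0,0.09]]
  ]
}}

```text
t: 15.0
tool_pos: [0.4452, -0.2045, 0.1612]
orientation: [-2.219, -2.222, 0.003]
force: [0.1, 0.5, -0.4]
opening: 0.0298
gripper_force: 30.0
```

>>> {"fn": "jog_arm", "kwargs": {
  "rows": [
    [[-1,-0.41,0.3],[0,0,0]],
    [[-1,-0.41,0.3],[0,0,0]],
    [[-1,-0.41,0.3],[0,0,0]],
    [[-1,-0.41,0.3],[0,0,0]],
    [[-1,-0.41,0.3],[0,0,0]]
  ]
}}

```text
t: 15.5
tool_pos: [0.3641, -0.4029, 0.0999]
orientation: [-2.215, -2.224, 0.0]
force: [0.5, 0.8, -1.3]
opening: 0.0295
gripper_force: 30.0
```

>>> {"fn": "jog_arm", "kwargs": {
  "rows": [
    [[0,0,0],[0,0,0]],
    [[0,0,0],[0,0,0]]
  ]
}}

```text
t: 15.7
tool_pos: [0.3661, -0.4005, 0.1014]
orientation: [-2.214, -2.226, -0.002]
force: [0.6, 0.3, -0.8]
opening: 0.0296
gripper_force: 30.0
```

```bash
python3 - <<'E'
from h import *
plan((.3675,-.4008,.006,0))
E
```

```text
[-0.003, 0.007, 0.477] [-0.001, -0.001, 0.003] rows 2
t 15.7 q [-0.93  0.04  1.75  0.    1.36 -0.93] F [ 0.6  0.3 -0.8] op 0.03
```

>>> {"fn": "jog_arm", "kwargs": {
  "rows": [
    [[0,0.01,0.2],[0,0,0]],
    [[0,0.01,0.35],[0,0,0]],
    [[0,0.01,0.42],[0,0,0]],
    [[0,0.01,0.46],[0,0,0]],
    [[0,0.01,0.46],[0,0,0]]
  ]
}}

```text
t: 16.2
tool_pos: [0.3687, -0.4007, 0.0104]
orientation: [-2.213, -2.229, -0.0]
force: [0.4, -0.1, -0.1]
opening: 0.0301
gripper_force: 30.0
```

>>> {"fn": "jog_arm", "kwargs": {
  "rows": [
    [[0,0,0.015],[0,0,0]],
    [[0,0,0.015],[0,0,0]],
    [[0,0,0.015],[0,0,0]],
    [[0,0,0.015],[0,0,0]]
  ],
  "hand": 0.14
}}

```text
t: 16.6
tool_pos: [0.3687, -0.4022, 0.0085]
orientation: [2.214, 2.227, -0.0]
force: [0.0, -0.6, -0.2]
opening: 0.04
gripper_force: 0.0
```

>>> {"fn": "jog_arm", "kwargs": {
  "rows": [
    [[0,0,-0.1],[0,0,0]],
    [[0,0,-0.3],[0,0,0]],
    [[0,0,-0.5],[0,0,0]],
    [[0,0,-0.75],[0,0,0]],
    [[0,0,-0.75],[0,0,0]]
  ]
}}

```text
t: 17.1
tool_pos: [0.3713, -0.4057, 0.1668]
orientation: [2.205, 2.218, -0.003]
force: [0.4, -0.1, -0.1]
opening: 0.0403
gripper_force: 0.0
```

```bash
python3 - <<'E'
from h import *
c=cam('top'); print('glue base',at(c,396,155,.01),'jar',at(c,334,155,.01))
plan((.46,-.22,.16,0),(.56,-.06,.16,-7.7),(.620,-.0155,.12,-7.7),(.620,-.0155,.042,-7.7))
E
```

```text
glue base [ 0.75526645 -0.15265933] jar [0.75334357 0.03608497]
[0.919, 0.454, 0.011] [0.004, 0.005, 0.004] rows 5
[0.8, 0.5, 0.0] [0.0, 0.0, 0.086] rows 4
[0.261, 0.267, 0.2] [0.0, 0.0, 0.0] rows 2
[0.0, 0.0, 0.39] [0.0, 0.0, 0.0] rows 2
t 17.15 q [-0.92 -0.01  1.68  0.    1.46 -0.93] F [ 0.7 -0.3 -0.7] op 0.04
```

>>> {"fn": "jog_arm", "kwargs": {
  "rows": [
    [[0.92,0.45,0],[0,0,0]],
    [[0.92,0.45,0],[0,0,0]],
    [[0.92,0.45,0],[0,0,0]],
    [[0.92,0.45,0],[0,0,0]],
    [[0.92,0.45,0],[0,0,0]]
  ]
}}

```text
t: 17.65
tool_pos: [0.4583, -0.2121, 0.1563]
orientation: [-2.208, -2.232, -0.002]
force: [0.4, -0.3, -0.3]
opening: 0.0399
gripper_force: 0.0
```

>>> {"fn": "jog_arm", "kwargs": {
  "rows": [
    [[0.8,0.5,0],[0,0,0.09]],
    [[0.8,0.5,0],[0,0,0.09]],
    [[0.8,0.5,0],[0,0,0.09]],
    [[0.8,0.5,0],[0,0,0.09]],
    [[0.8,0.5,0],[0,0,0.09]]
  ]
}}

```text
t: 18.15
tool_pos: [0.5573, -0.0526, 0.1562]
orientation: [-2.361, -2.07, -0.0]
force: [-1.8, -0.2, 0.2]
opening: 0.0402
gripper_force: 0.0
```

>>> {"fn": "jog_arm", "kwargs": {
  "rows": [
    [[0.26,0.27,0.2],[0,0,0]],
    [[0.26,0.27,0.2],[0,0,0]],
    [[0.26,0.27,0.2],[0,0,0]],
    [[0.26,0.27,0.2],[0,0,0]]
  ]
}}

```text
t: 18.55
tool_pos: [0.6155, -0.013, 0.1156]
orientation: [-2.364, -2.065, 0.005]
force: [-0.9, 0.5, -0.4]
opening: 0.0403
gripper_force: 0.0
```

```bash
python3 - <<'E'
from h import *
plan((.620,-.0155,.042,-7.7))
E
```

```text
[-0.009, 0.025, 0.368] [-0.002, 0.0, -0.0] rows 2
t 18.55 q [-0.1   0.22  1.52 -0.    1.4   0.03] F [-0.9  0.5 -0.4] op 0.04
```

>>> {"fn": "jog_arm", "kwargs": {
  "rows": [
    [[-0.01,0.02,0.1],[0,0,0]],
    [[-0.01,0.02,0.2],[0,0,0]],
    [[-0.01,0.02,0.3],[0,0,0]],
    [[-0.01,0.02,0.36],[0,0,0]],
    [[-0.01,0.02,0.36],[0,0,0]]
  ]
}}

```text
t: 19.05
tool_pos: [0.6186, -0.0158, 0.0442]
orientation: [-2.366, -2.064, 0.003]
force: [-0.4, -0.1, 0.5]
opening: 0.0397
gripper_force: 0.0
```

>>> {"fn": "jog_arm", "kwargs": {
  "rows": [
    [[0,0,0],[0,0,0]],
    [[0,0,0],[0,0,0]],
    [[0,0,0],[0,0,0]],
    [[0,0,0],[0,0,0]]
  ],
  "hand": 1
}}

```text
t: 19.45
tool_pos: [0.6215, -0.0151, 0.0473]
orientation: [2.365, 2.065, 0.002]
force: [-1.9, -2.3, 6.2]
opening: 0.0299
gripper_force: 30.0
```

>>> {"fn": "jog_arm", "kwargs": {
  "rows": [
    [[0,0,-0.1],[0,0,0]],
    [[0,0,-0.3],[0,0,0]],
    [[0,0,-0.5],[0,0,0]],
    [[0,0,-0.6],[0,0,0]],
    [[0,0,-0.6],[0,0,0]]
  ]
}}

```text
t: 19.95
tool_pos: [0.6232, -0.0149, 0.1706]
orientation: [2.362, 2.063, 0.009]
force: [0.2, -1.0, -0.7]
opening: 0.0299
gripper_force: 30.0
```

```bash
python3 - <<'E'
from h import *
plan((.52,-.14,.16,0),(.42,-.3,.16,0),(.3675,-.3248,.08,0),(.3675,-.3248,.011,0))
E
```

```text
[-0.689, -0.428, 0.05] [0.005, 0.0, -0.086] rows 4
[-0.8, -0.5, 0.0] [0.0, 0.0, 0.0] rows 4
[-0.124, -0.262, 0.4] [0.0, 0.0, 0.0] rows 2
[0.0, 0.0, 0.345] [0.0, 0.0, 0.0] rows 2
t 19.95 q [-0.11  0.19  1.45  0.    1.49  0.03] F [ 0.2 -1.  -0.7] op 0.03
```

>>> {"fn": "jog_arm", "kwargs": {
  "rows": [
    [[-0.69,-0.43,0.05],[0,0,-0.09]],
    [[-0.69,-0.43,0.05],[0,0,-0.09]],
    [[-0.69,-0.43,0.05],[0,0,-0.09]],
    [[-0.69,-0.43,0.05],[0,0,-0.09]],
    [[-0.69,-0.43,0.05],[0,0,-0.09]]
  ]
}}

```text
t: 20.45
tool_pos: [0.5148, -0.141, 0.154]
orientation: [-2.217, -2.223, 0.002]
force: [0.5, 0.5, -1.0]
opening: 0.03
gripper_force: 30.0
```

>>> {"fn": "jog_arm", "kwargs": {
  "rows": [
    [[-0.8,-0.5,0],[0,0,0]],
    [[-0.8,-0.5,0],[0,0,0]],
    [[-0.8,-0.5,0],[0,0,0]],
    [[-0.8,-0.5,0],[0,0,0]],
    [[-0.8,-0.5,0],[0,0,0]]
  ]
}}

```text
t: 20.95
tool_pos: [0.4163, -0.3031, 0.155]
orientation: [-2.218, -2.224, 0.001]
force: [0.1, 0.4, -1.1]
opening: 0.0294
gripper_force: 30.0
```

>>> {"fn": "jog_arm", "kwargs": {
  "rows": [
    [[-0.12,-0.26,0.4],[0,0,0]],
    [[-0.12,-0.26,0.4],[0,0,0]],
    [[-0.12,-0.26,0.4],[0,0,0]],
    [[-0.12,-0.26,0.4],[0,0,0]]
  ]
}}

```text
t: 21.35
tool_pos: [0.366, -0.3232, 0.0743]
orientation: [-2.213, -2.226, -0.002]
force: [1.0, -0.4, 0.8]
opening: 0.0296
gripper_force: 30.0
```

```bash
python3 - <<'E'
from h import *
plan((.3675,-.3248,.009,0))
E
```

```text
[-0.009, 0.008, 0.327] [-0.001, -0.002, 0.004] rows 2
t 21.35 q [-0.83 -0.09  1.92  0.    1.31 -0.84] F [ 1.  -0.4  0.8] op 0.03
```

>>> {"fn": "jog_arm", "kwargs": {
  "rows": [
    [[-0.01,0.01,0.1],[0,0,0]],
    [[-0.01,0.01,0.2],[0,0,0]],
    [[-0.01,0.01,0.29],[0,0,0]],
    [[-0.01,0.01,0.33],[0,0,0]],
    [[-0.01,0.01,0.33],[0,0,0]]
  ]
}}

```text
t: 21.85
tool_pos: [0.3689, -0.3262, 0.0098]
orientation: [-2.213, -2.23, -0.001]
force: [0.6, -0.2, 0.1]
opening: 0.0296
gripper_force: 30.0
```

>>> {"fn": "jog_arm", "kwargs": {
  "rows": [
    [[0,0,0],[0,0,0]],
    [[0,0,0],[0,0,0]],
    [[0,0,0],[0,0,0]],
    [[0,0,0],[0,0,0]]
  ],
  "hand": 0.14
}}

```text
t: 22.25
tool_pos: [0.3682, -0.3273, 0.0104]
orientation: [2.214, 2.227, -0.0]
force: [-0.6, -0.7, 0.5]
opening: 0.0397
gripper_force: 0.0
```

>>> {"fn": "jog_arm", "kwargs": {
  "rows": [
    [[0,0,-0.1],[0,0,0]],
    [[0,0,-0.3],[0,0,0]],
    [[0,0,-0.5],[0,0,0]],
    [[0,0,-0.75],[0,0,0]],
    [[0,0,-0.75],[0,0,0]]
  ]
}}

```text
t: 22.75
tool_pos: [0.3709, -0.3304, 0.1682]
orientation: [2.206, 2.219, -0.001]
force: [1.6, -1.8, 0.7]
opening: 0.0402
gripper_force: 0.0
```

```bash
python3 - <<'E'
from h import *
c=cam('top');hsv=cv2.cvtColor(c['frame'],cv2.COLOR_RGB2HSV);H,S,V=[hsv[:,:,i] for i in range(3)]
k=((H>15)&(H<28)&(S>60)&(V>90)).astype(np.uint8); k[:,:340]=0;k[:182]=0;k[246:]=0;k[:,372:]=0
for q in cv2.findContours(k,0,1)[0]:
    if cv2.contourArea(q)>40:
        P=np.array([at(c,*p,.09) for p in q[:,0]],np.float32)*1000; print(cv2.minAreaRect(P))
plan((.46,-.22,.16,0),(.5505,-.0257,.14,0),(.5505,-.0257,.042,0))
E
```

```text
((549.8121337890625, -25.014625549316406), (25.874927520751953, 45.18110275268555), 0.43544259667396545)
[0.544, 0.454, 0.022] [0.004, 0.004, 0.004] rows 3
[0.971, 0.452, 0.1] [0.0, 0.0, 0.0] rows 5
[0.0, 0.0, 0.49] [0.0, 0.0, 0.0] rows 2
t 22.8 q [-0.83 -0.16  1.81  0.    1.47 -0.84] F [ 0.5 -0.9 -1. ] op 0.04
```

Block 2 has not moved. I go for it.

>>> {"fn": "jog_arm", "kwargs": {
  "rows": [
    [[0.54,0.45,0],[0,0,0]],
    [[0.54,0.45,0],[0,0,0]],
    [[0.54,0.45,0],[0,0,0]],
    [[0.54,0.45,0],[0,0,0]]
  ]
}}

```text
t: 23.2
tool_pos: [0.4587, -0.2143, 0.1582]
orientation: [-2.208, -2.231, -0.002]
force: [0.8, 0.4, -0.2]
opening: 0.0403
gripper_force: 0.0
```

>>> {"fn": "jog_arm", "kwargs": {
  "rows": [
    [[0.97,0.45,0.1],[0,0,0]],
    [[0.97,0.45,0.1],[0,0,0]],
    [[0.97,0.45,0.1],[0,0,0]],
    [[0.97,0.45,0.1],[0,0,0]],
    [[0.97,0.45,0.1],[0,0,0]]
  ]
}}

```text
t: 23.7
tool_pos: [0.5458, -0.0202, 0.1377]
orientation: [-2.21, -2.23, 0.001]
force: [0.7, -0.6, 0.6]
opening: 0.04
gripper_force: 0.0
```

>>> {"fn": "jog_arm", "kwargs": {
  "rows": [
    [[0,0,0],[0,0,0]],
    [[0,0,0],[0,0,0]]
  ]
}}

```text
t: 23.9
tool_pos: [0.5451, -0.0247, 0.1388]
orientation: [-2.214, -2.228, 0.002]
force: [-0.7, -0.7, -0.5]
opening: 0.0399
gripper_force: 0.0
```

```bash
python3 - <<'E'
from h import *
plan((.5505,-.0257,.042,0))
E
```

```text
[-0.005, 0.028, 0.484] [-0.001, 0.0, 0.004] rows 2
t 23.9 q [-0.14  0.01  1.7  -0.    1.43 -0.14] F [-0.7 -0.7 -0.5] op 0.04
```

>>> {"fn": "jog_arm", "kwargs": {
  "rows": [
    [[0,0.02,0.2],[0,0,0]],
    [[0,0.02,0.3],[0,0,0]],
    [[0,0.02,0.4],[0,0,0]],
    [[0,0.02,0.48],[0,0,0]],
    [[0,0.02,0.48],[0,0,0]]
  ]
}}

```text
t: 24.4
tool_pos: [0.5471, -0.0255, 0.0409]
orientation: [-2.215, -2.223, 0.005]
force: [-1.1, 0.1, -0.2]
opening: 0.0398
gripper_force: 0.0
```

>>> {"fn": "jog_arm", "kwargs": {
  "rows": [
    [[0,0,0],[0,0,0]],
    [[0,0,0],[0,0,0]],
    [[0,0,0],[0,0,0]],
    [[0,0,0],[0,0,0]]
  ],
  "hand": 1
}}

```text
t: 24.8
tool_pos: [0.5508, -0.0241, 0.0449]
orientation: [2.213, 2.227, 0.002]
force: [-0.9, -0.8, 2.9]
opening: 0.0299
gripper_force: 30.0
```

>>> {"fn": "jog_arm", "kwargs": {
  "rows": [
    [[0,0,-0.1],[0,0,0]],
    [[0,0,-0.3],[0,0,0]],
    [[0,0,-0.5],[0,0,0]],
    [[0,0,-0.6],[0,0,0]],
    [[0,0,-0.6],[0,0,0]]
  ]
}}

```text
t: 25.3
tool_pos: [0.5527, -0.0239, 0.1685]
orientation: [2.21, 2.224, 0.007]
force: [-0.3, 0.2, -0.9]
opening: 0.0298
gripper_force: 30.0
```

```bash
python3 - <<'E'
from h import *
plan((.50,-.2,.16,0),(.4275,-.3628,.1,0),(.4275,-.3628,.01,0))
E
```

```text
[-0.879, -0.269, 0.041] [0.005, 0.001, 0.004] rows 4
[-0.814, -0.362, 0.3] [0.0, 0.0, 0.0] rows 4
[0.0, 0.0, 0.45] [0.0, 0.0, 0.0] rows 2
t 25.3 q [-0.14  0.    1.65  0.    1.47 -0.14] F [-0.3  0.2 -0.9] op 0.03
```

>>> {"fn": "jog_arm", "kwargs": {
  "rows": [
    [[-0.88,-0.27,0.04],[0,0,0]],
    [[-0.88,-0.27,0.04],[0,0,0]],
    [[-0.88,-0.27,0.04],[0,0,0]],
    [[-0.88,-0.27,0.04],[0,0,0]],
    [[-0.88,-0.27,0.04],[0,0,0]]
  ]
}}

```text
t: 25.8
tool_pos: [0.4947, -0.2034, 0.1538]
orientation: [-2.218, -2.222, 0.003]
force: [0.3, 0.9, -0.5]
opening: 0.0301
gripper_force: 30.0
```

>>> {"fn": "jog_arm", "kwargs": {
  "rows": [
    [[-0.81,-0.36,0.3],[0,0,0]],
    [[-0.81,-0.36,0.3],[0,0,0]],
    [[-0.81,-0.36,0.3],[0,0,0]],
    [[-0.81,-0.36,0.3],[0,0,0]],
    [[-0.81,-0.36,0.3],[0,0,0]]
  ]
}}

```text
t: 26.3
tool_pos: [0.4229, -0.3638, 0.0922]
orientation: [-2.216, -2.221, 0.002]
force: [0.1, 1.6, -0.8]
opening: 0.0296
gripper_force: 30.0
```

```bash
python3 - <<'E'
from h import *
plan((.4275,-.3628,.007,0))
E
```

```text
[0.004, 0.025, 0.426] [-0.002, -0.002, 0.002] rows 2
t 26.3 q [-0.8   0.09  1.71 -0.    1.35 -0.8 ] F [ 0.1  1.6 -0.8] op 0.03
```

>>> {"fn": "jog_arm", "kwargs": {
  "rows": [
    [[0,0.02,0.15],[0,0,0]],
    [[0,0.02,0.3],[0,0,0]],
    [[0,0.02,0.38],[0,0,0]],
    [[0,0.02,0.42],[0,0,0]],
    [[0,0.02,0.42],[0,0,0]]
  ]
}}

```text
t: 26.8
tool_pos: [0.4297, -0.3611, 0.0106]
orientation: [-2.212, -2.228, -0.0]
force: [-0.3, 0.0, -0.6]
opening: 0.0299
gripper_force: 30.0
```

>>> {"fn": "jog_arm", "kwargs": {
  "rows": [
    [[0,0,0],[0,0,0]],
    [[0,0,0],[0,0,0]],
    [[0,0,0],[0,0,0]],
    [[0,0,0],[0,0,0]]
  ],
  "hand": 0.14
}}

```text
t: 27.2
tool_pos: [0.4304, -0.363, 0.0126]
orientation: [2.214, 2.227, 0.0]
force: [0.3, 0.1, -0.5]
opening: 0.0398
gripper_force: 0.0
```

>>> {"fn": "jog_arm", "kwargs": {
  "rows": [
    [[0,0,-0.1],[0,0,0]],
    [[0,0,-0.3],[0,0,0]],
    [[0,0,-0.5],[0,0,0]],
    [[0,0,-0.75],[0,0,0]],
    [[0,0,-1],[0,0,0]]
  ]
}}

```text
t: 27.7
tool_pos: [0.4295, -0.3621, 0.2135]
orientation: [-2.215, -2.228, -0.0]
force: [1.9, 0.8, -0.3]
opening: 0.0399
gripper_force: 0.0
```

>>> {"fn": "jog_arm", "kwargs": {
  "rows": [
    [[-0.4,0.35,-0.2],[0,0,0]],
    [[-0.4,0.35,-0.2],[0,0,0]],
    [[-0.4,0.35,-0.2],[0,0,0]],
    [[-0.4,0.35,-0.2],[0,0,0]],
    [[-0.4,0.35,-0.2],[0,0,0]]
  ]
}}

```text
t: 28.2
tool_pos: [0.5001, -0.4417, 0.2511]
orientation: [-2.214, -2.227, -0.0]
force: [-0.7, -0.5, -0.4]
opening: 0.0399
gripper_force: 0.0
```

```bash
python3 - <<'E'
from h import *
import pickle
w=cam('wrist'); pickle.dump(w,open('wd.pkl','wb'))
p=px(w,[.5908,-.3645,.05]).astype(int); t=px(w,[.3975,-.3628,.03]).astype(int); print(p,t,robot.read_state()['tool_pos'])
f=w['frame'][:,:,::-1]
def crop(p,h,k): 
    q=cv2.copyMakeBorder(f,h,h,h,h,0); return cv2.resize(q[p[1]:p[1]+2*h,p[0]:p[0]+2*h],(400,400),interpolation=2)
cv2.imwrite('pics/d1.png',np.hstack([crop(p,50,4),crop(t,80,3)]))
E
```

```text
[398 142] [223 140] [ 0.49986185 -0.44133653  0.25115172]
```

View pics/d1.png

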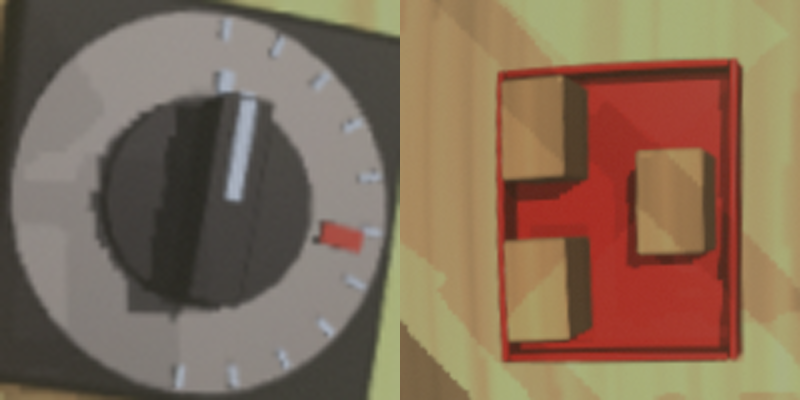

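Crop: the three blocks stand in the tray. On the dial the white line runs from the axis (233,200) to the pointer end (250,97), and the red mark is at (343,237).

```bash
python3 - <<'E'
from h import *
import pickle
w=pickle.load(open('wd.pkl','rb'))
W=lambda x,y,z: at(w,(x+.5)/4-.5+348,(y+.5)/4-.5+92,z)
ring=np.array([W(x,y,.047) for x,y in [(198,12),(10,195),(386,205),(198,392)]]); ctr=np.array([ring[[1,2],0].mean(),ring[[0,3],1].mean()])
a,b=W(233,200,.078),W(250,97,.078); m=W(343,237,.047)
ang=lambda d: np.degrees(np.arctan2(d[1],d[0])).round(1)
print('ctr',ctr,'line',a,b,ang(b-a),'len',np.linalg.norm(b-a),'mark',m,np.linalg.norm(m-ctr),ang(m-ctr),'mark from a',np.linalg.norm(m-a),ang(m-a))
al=ang(b-a)-90
plan((*(ctr),.15,al),(*(ctr),.032,al))
E
```

```text
ctr [ 0.5910341  -0.36342884] line [ 0.59173523 -0.36354435] [ 0.59569955 -0.33703711] 81.5 len 0.026802047199288477 mark [ 0.63138991 -0.37106118] 0.041071212019337305 -10.7 mark from a 0.040360825703675995 -10.7
[0.386, 0.459, 0.506] [-0.001, -0.001, 0.098] rows 4
[0.0, 0.0, 0.59] [0.0, 0.0, 0.0] rows 3
t 28.25 q [-0.8   0.3   1.18  0.    1.66 -0.81] F [-0.5  0.1 -0. ] op 0.04
```

>>> {"fn": "jog_arm", "kwargs": {
  "rows": [
    [[0.39,0.46,0.5],[0,0,0.1]],
    [[0.39,0.46,0.5],[0,0,0.1]],
    [[0.39,0.46,0.5],[0,0,0.1]],
    [[0.39,0.46,0.5],[0,0,0.1]],
    [[0.39,0.46,0.5],[0,0,0.1]]
  ]
}}

```text
t: 28.75
tool_pos: [0.5911, -0.3611, 0.1498]
orientation: [-2.377, -2.048, 0.002]
force: [-0.1, -0.1, 0.4]
opening: 0.0398
gripper_force: 0.0
```

>>> {"fn": "jog_arm", "kwargs": {
  "rows": [
    [[0,0,0],[0,0,0]],
    [[0,0,0],[0,0,0]]
  ]
}}

```text
t: 28.95
tool_pos: [0.5918, -0.3651, 0.1541]
orientation: [2.382, 2.044, 0.001]
force: [0.2, 0.3, -0.5]
opening: 0.04
gripper_force: 0.0
```

```bash
python3 - <<'E'
from h import *
plan((.5914,-.3635,.031,-8.5))
E
```

```text
[0.009, -0.005, 0.616] [0.002, 0.001, -0.003] rows 3
t 28.95 q [-0.63  0.4   1.23 -0.    1.51 -0.47] F [ 0.2  0.3 -0.5] op 0.04
```

>>> {"fn": "jog_arm", "kwargs": {
  "rows": [
    [[0.01,0,0.2],[0,0,0]],
    [[0.01,0,0.4],[0,0,0]],
    [[0.01,0,0.5],[0,0,0]],
    [[0.01,0,0.6],[0,0,0]],
    [[0.01,0,0.6],[0,0,0]]
  ]
}}

```text
t: 29.45
tool_pos: [0.5899, -0.3615, 0.0292]
orientation: [-2.381, -2.043, 0.002]
force: [-0.9, 0.8, -0.3]
opening: 0.0398
gripper_force: 0.0
```

>>> {"fn": "jog_arm", "kwargs": {
  "rows": [
    [[0,0,0],[0,0,0]],
    [[0,0,0],[0,0,0]],
    [[0,0,0],[0,0,0]],
    [[0,0,0],[0,0,0]],
    [[0,0,0],[0,0,0]]
  ],
  "hand": 1,
  "squeeze": 15
}}

```text
t: 29.95
tool_pos: [0.5912, -0.3621, 0.0335]
orientation: [-2.382, -2.047, 0.003]
force: [-9.9, 0.6, 9.9]
opening: 0.0139
gripper_force: 15.0
```

```bash
python3 - <<'E'
from h import *
plan((.5914,-.3635,.031,-100.7+180))
y=Ro.from_rotvec(robot.read_state()['orientation']).as_matrix()[:,1]; print(np.degrees(np.arctan2(y[1],y[0])))
E
```

```text
[-0.007, 0.002, 0.013] [-0.001, -0.0, -0.977] rows 11
t 29.95 q [-0.62  0.49  1.34 -0.    1.31 -0.47] F [-9.9  0.6  9.9] op 0.014
-8.666180161519597
```

>>> {"fn": "jog_arm", "kwargs": {
  "rows": [
    [[0,-0.007,0],[0,0,0.09]],
    [[0,-0.007,0],[0,0,0.18]],
    [[0,-0.007,0],[0,0,0.27]],
    [[0,-0.007,0],[0,0,0.36]],
    [[0,-0.007,0],[0,0,0.45]]
  ]
}}

```text
t: 30.45
tool_pos: [0.5917, -0.3624, 0.0336]
orientation: [2.945, 1.087, 0.002]
force: [-1.2, -1.3, 3.9]
opening: 0.0139
gripper_force: 15.0
```

>>> {"fn": "jog_arm", "kwargs": {
  "rows": [
    [[0,0,0],[0,0,0.09]],
    [[0,0,0],[0,0,0.18]],
    [[0,0,0],[0,0,0.27]],
    [[0,0,0],[0,0,0.36]],
    [[0,0,0],[0,0,0.45]]
  ]
}}

```text
t: 30.95
tool_pos: [0.5919, -0.363, 0.0336]
orientation: [3.138, 0.0, 0.004]
force: [1.1, -3.6, 0.8]
opening: 0.0143
gripper_force: 15.0
```

>>> {"fn": "jog_arm", "kwargs": {
  "rows": [
    [[0,0,0],[0,0,0.06]],
    [[0,0,0],[0,0,0.12]],
    [[0,0,0],[0,0,0.12]],
    [[0,0,0],[0,0,0.12]]
  ]
}}

```text
t: 31.35
tool_pos: [0.5918, -0.3631, 0.0336]
orientation: [3.126, -0.282, 0.004]
force: [0.2, -6.2, 3.5]
opening: 0.0137
gripper_force: 15.0
```

```bash
python3 - <<'E'
from h import *
s=robot.read_state();y=Ro.from_rotvec(s['orientation']).as_matrix()[:,1]; print(np.degrees(np.arctan2(y[1],y[0])),s['tool_pos'],s['force'],s['wrist_torque'],s['opening'])
E
```

```text
-100.31962853104156 [ 0.59182252 -0.36314476  0.03355308] [ 0.17652341 -6.21957919  3.51583662] [-0.95600305 -0.06809564 -0.06583259] 0.013738879363594017
```

>>> {"fn": "jog_arm", "kwargs": {
  "rows": [
    [[0,0,0],[0,0,0]],
    [[0,0,0],[0,0,0]],
    [[0,0,0],[0,0,0]],
    [[0,0,0],[0,0,0]]
  ],
  "hand": 0.1
}}

```text
t: 31.75
tool_pos: [0.5907, -0.3608, 0.0313]
orientation: [-3.128, 0.285, 0.001]
force: [0.7, -0.3, -0.2]
opening: 0.0398
gripper_force: 0.0
```

>>> {"fn": "jog_arm", "kwargs": {
  "rows": [
    [[0,0,-0.1],[0,0,0]],
    [[0,0,-0.3],[0,0,0]],
    [[0,0,-0.5],[0,0,0]],
    [[0,0,-0.75],[0,0,0]],
    [[0,0,-0.85],[0,0,0]]
  ]
}}

```text
t: 32.25
tool_pos: [0.5928, -0.3623, 0.2083]
orientation: [3.125, -0.285, 0.01]
force: [0.4, -0.7, 0.4]
opening: 0.0412
gripper_force: 0.0
```

```bash
python3 - <<'E'
from h import *
plan((.5,-.22,.2,-60),(.47,-.03,.2,-25),(.43,.16,.2,-3),(.374,.3465,.15,-3))
E
```

```text
[-0.585, -0.616, 0.035] [0.003, -0.004, -0.449] rows 5
[0.345, -0.898, 0.0] [0.0, 0.0, -0.389] rows 5
[0.776, -0.583, 0.0] [0.0, 0.0, -0.244] rows 4
[0.917, -0.328, 0.25] [0.0, 0.0, 0.0] rows 5
t 32.25 q [-0.62  0.37  1.17  0.    1.59  1.13] F [ 0.4 -0.7  0.4] op 0.041
```

>>> {"fn": "jog_arm", "kwargs": {
  "rows": [
    [[-0.58,-0.61,0.03],[0,0,-0.45]],
    [[-0.58,-0.61,0.03],[0,0,-0.45]],
    [[-0.58,-0.61,0.03],[0,0,-0.45]],
    [[-0.58,-0.61,0.03],[0,0,-0.45]],
    [[-0.58,-0.61,0.03],[0,0,-0.45]]
  ]
}}

```text
t: 32.75
tool_pos: [0.4977, -0.2175, 0.1956]
orientation: [-3.03, -0.827, 0.0]
force: [-0.1, -0.2, 0.1]
opening: 0.0416
gripper_force: 0.0
```

>>> {"fn": "jog_arm", "kwargs": {
  "rows": [
    [[0.35,-0.9,0],[0,0,-0.39]],
    [[0.35,-0.9,0],[0,0,-0.39]],
    [[0.35,-0.9,0],[0,0,-0.39]],
    [[0.35,-0.9,0],[0,0,-0.39]],
    [[0.35,-0.9,0],[0,0,-0.39]]
  ]
}}

```text
t: 33.25
tool_pos: [0.4686, -0.0248, 0.1958]
orientation: [-2.637, -1.704, -0.002]
force: [-0.3, -0.0, -0.3]
opening: 0.0419
gripper_force: 0.0
```

>>> {"fn": "jog_arm", "kwargs": {
  "rows": [
    [[0.78,-0.58,0],[0,0,-0.24]],
    [[0.78,-0.58,0],[0,0,-0.24]],
    [[0.78,-0.58,0],[0,0,-0.24]],
    [[0.78,-0.58,0],[0,0,-0.24]],
    [[0.78,-0.58,0],[0,0,-0.24]]
  ]
}}

```text
t: 33.75
tool_pos: [0.4285, 0.165, 0.1957]
orientation: [-2.277, -2.162, -0.002]
force: [0.5, -0.8, 0.9]
opening: 0.0419
gripper_force: 0.0
```

```bash
python3 - <<'E'
from h import *
c=cam('top');w=cam('wrist')
hsv=cv2.cvtColor(c['frame'],cv2.COLOR_RGB2HSV);H,S,V=[hsv[:,:,i].astype(int) for i in range(3)]
# dial pointer: bright pixels within bar area
u,v=px(c,[.5914,-.3635,.078]); 
for y in range(int(v)-9,int(v)+10):
    print(y,V[y,int(u)-9:int(u)+10])
print(u,v,'pointer end expected',px(c,[.5914+.027*np.cos(np.radians(-10.7)),-.3635+.027*np.sin(np.radians(-10.7)),.078]))
for k,n in ((c,'top'),(w,'wrist')):
    h=cv2.cvtColor(k['frame'],cv2.COLOR_RGB2HSV); m=((h[:,:,0]>100)&(h[:,:,0]<125)&(h[:,:,1]>120)).astype(np.uint8)
    for q in cv2.findContours(m,0,1)[0]:
        if cv2.contourArea(q)>60:
            P=np.array([at(k,*p,.076) for p in q[:,0]],np.float32)*1000; r=cv2.minAreaRect(P); print(n,np.round(r[0],1),np.round(r[1],1),round(r[2],1))
plan((.374,.3465,.15,-3))
E
```

```text
193 [105 106 105 106 106 105 107 110 111 102  99 101  99  98 102 104 108 103
  87]
194 [105 105 104 103 103 103 100  95  87  81  92 104  92  90  99 106 111 107
  98]
195 [104 103  98  95  91  90  87  76  68  73  94 109  89  84  98 103 107 105
 101]
196 [101  96  86  79  75  72  70  65  65  75  99 108  85  82  96 102 103 102
 101]
197 [ 90  81  73  70  67  67  64  61  64  78 105 108  83  81  95 101 102 101
 101]
198 [ 76  71  66  67  66  66  63  62  64  81 111 106  79  72  87  97 100 101
 102]
199 [ 68  67  67  66  65  63  62  61  64  85 116 102  72  63  72  87  98 100
 100]
200 [ 67  67  65  66  65  62  61  60  65  87 118  97  66  57  58  72  92  99
 100]
201 [ 67  66  66  65  64  61  60  59  64  87 114  91  62  55  53  62  83  96
 100]
202 [66 65 65 64 63 61 59 59 62 77 97 79 57 53 51 55 74 93 99]
203 [66 65 65 65 63 60 58 57 58 64 70 61 53 51 49 51 67 90 99]
204 [64 66 63 63 62 59 56 57 57 57 56 53 50 49 48 48 62 89 98]
205 [65 64 62 62 60 57 55 55 56 55 53 52 50 47 47 46 59 87 98]
206 [64 63 63 61 59 57 54 56 55 53 52 50 50 46 46 45 59 88 97]
207 [64 62 61 60 57 54 53 54 54 53 52 53 49 46 44 43 59 86 97]
208 [63 61 61 58 56 54 53 54 53 51 50 52 49 44 44 46 63 89 97]
209 [61 62 60 58 54 51 51 53 52 49 48 48 45 41 42 51 74 92 97]
210 [62 61 59 56 52 50 49 51 50 48 46 44 42 42 47 65 88 96 97]
211 [61 57 57 55 52 48 48 48 47 43 44 42 41 44 57 80 93 97 98]
475.81145599712136 202.14548869569578 pointer end expected [477.00839792 193.17102295]
top [373.4 345. ] [76.8 23.7] 86.7
wrist [535.4 169.8] [180.3  69.5] 2.4
wrist [377.7 340.9] [61.5 30. ] 86.3
[0.91, -0.329, 0.228] [0.0, 0.0, -0.002] rows 4
t 33.85 q [ 0.25 -0.26  1.85 -0.    1.56  0.3 ] F [ 0.5 -0.5 -0.7] op 0.042
```

>>> {"fn": "jog_arm", "kwargs": {
  "rows": [
    [[0.91,-0.33,0.23],[0,0,0]],
    [[0.91,-0.33,0.23],[0,0,0]],
    [[0.91,-0.33,0.23],[0,0,0]],
    [[0.91,-0.33,0.23],[0,0,0]],
    [[0.91,-0.33,0.23],[0,0,0]]
  ]
}}

```text
t: 34.35
tool_pos: [0.3723, 0.3485, 0.1474]
orientation: [-2.28, -2.159, 0.004]
force: [-0.6, 0.0, -1.0]
opening: 0.0421
gripper_force: 0.0
```

>>> {"fn": "jog_arm", "kwargs": {
  "rows": [
    [[0,0,0],[0,0,0]],
    [[0,0,0],[0,0,0]]
  ]
}}

```text
t: 34.55
tool_pos: [0.3755, 0.3448, 0.1499]
orientation: [2.285, 2.154, 0.0]
force: [0.1, -0.2, 0.3]
opening: 0.0415
gripper_force: 0.0
```

```bash
python3 - <<'E'
from h import *
plan((.3737,.3457,.012,-3.3))
E
```

```text
[0.004, -0.009, 0.689] [0.0, 0.0, -0.001] rows 3
t 34.55 q [ 0.64 -0.09  1.79 -0.    1.45  0.7 ] F [ 0.1 -0.2  0.3] op 0.042
```

>>> {"fn": "jog_arm", "kwargs": {
  "rows": [
    [[0,-0.01,0.2],[0,0,0]],
    [[0,-0.01,0.4],[0,0,0]],
    [[0,-0.01,0.55],[0,0,0]],
    [[0,-0.01,0.64],[0,0,0]],
    [[0,-0.01,0.69],[0,0,0]]
  ]
}}

```text
t: 35.05
tool_pos: [0.3725, 0.3441, 0.0102]
orientation: [2.287, 2.154, -0.003]
force: [1.1, 0.3, -0.0]
opening: 0.042
gripper_force: 0.0
```

>>> {"fn": "jog_arm", "kwargs": {
  "rows": [
    [[0,0,0],[0,0,0]],
    [[0,0,0],[0,0,0]],
    [[0,0,0],[0,0,0]],
    [[0,0,0],[0,0,0]],
    [[0,0,0],[0,0,0]]
  ],
  "hand": 1,
  "squeeze": 45
}}

```text
t: 35.55
tool_pos: [0.3736, 0.3471, 0.0133]
orientation: [2.283, 2.157, 0.005]
force: [2.2, -2.7, 6.4]
opening: 0.0238
gripper_force: 45.0
```

>>> {"fn": "jog_arm", "kwargs": {
  "rows": [
    [[0,0,-0.1],[0,0,0]],
    [[0,0,-0.3],[0,0,0]],
    [[0,0,-0.5],[0,0,0]],
    [[0,0,-0.7],[0,0,0]],
    [[0,0,-0.7],[0,0,0]]
  ]
}}

```text
t: 36.05
tool_pos: [0.3752, 0.3492, 0.1588]
orientation: [2.282, 2.157, 0.017]
force: [0.7, 0.3, -1.2]
opening: 0.0238
gripper_force: 45.0
```

```bash
python3 - <<'E'
from h import *
# sander frame: origin (.5517,.0106), yaw 2
def S(x,y): 
    a=np.radians(2);return (.5517+x*np.cos(a)-y*np.sin(a), .0106+x*np.sin(a)+y*np.cos(a))
print(S(-.036,-.02),S(-.036,.1),S(.036,-.02),S(.036,.1))
plan((.43,.16,.18,-40),(.50,.03,.18,-80),(*S(-.036,-.025),.14,-88),(*S(-.036,-.025),.07,-88))
E
```

```text
(np.float64(0.5164199201613625), np.float64(-0.01064419842167195)) (np.float64(0.5122319805570624), np.float64(0.10928270082061955)) (np.float64(0.5883760597067375), np.float64(-0.00813143465909188)) (np.float64(0.5841881201024374), np.float64(0.11179546458319962))
[-0.928, 0.328, -0.11] [0.004, -0.006, 0.409] rows 5
[-0.273, 0.686, 0.0] [0.0, 0.0, 0.444] rows 5
[0.042, 0.239, 0.2] [0.0, 0.0, 0.089] rows 2
[0.0, 0.0, 0.35] [0.0, 0.0, 0.0] rows 2
t 36.05 q [ 0.65 -0.11  1.78  0.    1.46  0.71] F [ 0.7  0.3 -1.2] op 0.024
```

>>> {"fn": "jog_arm", "kwargs": {
  "rows": [
    [[-0.93,0.33,-0.1],[0,0,0.41]],
    [[-0.93,0.33,-0.1],[0,0,0.41]],
    [[-0.93,0.33,-0.1],[0,0,0.41]],
    [[-0.93,0.33,-0.1],[0,0,0.41]],
    [[-0.93,0.33,-0.1],[0,0,0.41]]
  ]
}}

```text
t: 36.55
tool_pos: [0.4288, 0.1519, 0.1716]
orientation: [2.855, 1.307, 0.0]
force: [0.4, 1.5, -2.0]
opening: 0.0239
gripper_force: 45.0
```

>>> {"fn": "jog_arm", "kwargs": {
  "rows": [
    [[-0.27,0.69,0],[0,0,0.44]],
    [[-0.27,0.69,0],[0,0,0.44]],
    [[-0.27,0.69,0],[0,0,0.44]],
    [[-0.27,0.69,0],[0,0,0.44]],
    [[-0.27,0.69,0],[0,0,0.44]]
  ]
}}

```text
t: 37.05
tool_pos: [0.4979, 0.0253, 0.1703]
orientation: [-3.13, -0.267, 0.003]
force: [-0.1, 0.1, -1.6]
opening: 0.0235
gripper_force: 45.0
```

>>> {"fn": "jog_arm", "kwargs": {
  "rows": [
    [[0.04,0.24,0.2],[0,0,0.1]],
    [[0.04,0.24,0.2],[0,0,0.1]],
    [[0.04,0.24,0.2],[0,0,0.1]],
    [[0.04,0.24,0.2],[0,0,0.1]],
    [[0.04,0.24,0.2],[0,0,0.1]]
  ]
}}

```text
t: 37.55
tool_pos: [0.5149, -0.0182, 0.1325]
orientation: [-3.141, -0.037, -0.002]
force: [-0.5, 0.6, -1.8]
opening: 0.024
gripper_force: 45.0
```

```bash
python3 - <<'E'
from h import *
plan((.5166,-.0156,.06,-88))
E
```

```text
[0.008, -0.013, 0.363] [-0.0, -0.001, -0.007] rows 2
t 37.55 q [-0.14 -0.07  1.79  0.    1.42  1.41] F [-0.5  0.6 -1.8] op 0.024
```

>>> {"fn": "jog_arm", "kwargs": {
  "rows": [
    [[0.01,-0.01,0.15],[0,0,0]],
    [[0.01,-0.01,0.25],[0,0,0]],
    [[0.01,-0.01,0.33],[0,0,0]],
    [[0.01,-0.01,0.37],[0,0,0]],
    [[0.01,-0.01,0.37],[0,0,0]]
  ]
}}

```text
t: 38.05
tool_pos: [0.5159, -0.0163, 0.0572]
orientation: [-3.141, -0.036, 0.002]
force: [-0.5, 0.5, -1.7]
opening: 0.0237
gripper_force: 45.0
```

>>> {"fn": "jog_arm", "kwargs": {
  "rows": [
    [[0,0,0.01],[0,0,0]],
    [[0,0,0.02],[0,0,0]],
    [[0,0,0.025],[0,0,0]],
    [[0,0,0.025],[0,0,0]]
  ]
}}

```text
t: 38.45
tool_pos: [0.5167, -0.017, 0.053]
orientation: [3.141, 0.034, 0.001]
force: [-0.4, 1.0, -2.0]
opening: 0.0237
gripper_force: 45.0
```

>>> {"fn": "jog_arm", "kwargs": {
  "rows": [
    [[0,0,0.005],[0,0,0]],
    [[0,0,0.01],[0,0,0]],
    [[0,0,0.01],[0,0,0]]
  ]
}}

```text
t: 38.75
tool_pos: [0.5171, -0.0172, 0.0523]
orientation: [3.141, 0.034, 0.002]
force: [-5.7, 0.5, 9.9]
opening: 0.0236
gripper_force: 45.0
```

>>> {"fn": "jog_arm", "kwargs": {
  "rows": [
    [[0,-0.05,-0.003],[0,0,0]],
    [[0,-0.1,-0.003],[0,0,0]],
    [[0,-0.15,-0.003],[0,0,0]],
    [[0,-0.2,-0.003],[0,0,0]],
    [[0,-0.25,-0.003],[0,0,0]]
  ]
}}

```text
t: 39.25
tool_pos: [0.5165, 0.0334, 0.0523]
orientation: [3.14, 0.035, 0.004]
force: [-0.4, -4.8, 5.4]
opening: 0.0234
gripper_force: 45.0
```

>>> {"fn": "jog_arm", "kwargs": {
  "rows": [
    [[0,-0.05,0],[0,0,0]],
    [[0,-0.1,0],[0,0,0]],
    [[0,-0.15,0],[0,0,0]],
    [[0,-0.2,0],[0,0,0]],
    [[0,-0.25,0],[0,0,0]]
  ]
}}

```text
t: 39.75
tool_pos: [0.5154, 0.0835, 0.0524]
orientation: [3.141, 0.035, 0.004]
force: [0.6, -3.4, 6.9]
opening: 0.024
gripper_force: 45.0
```

>>> {"fn": "jog_arm", "kwargs": {
  "rows": [
    [[0,-0.05,0],[0,0,0]],
    [[0,-0.1,0],[0,0,0]],
    [[0,-0.15,0],[0,0,0]],
    [[0,-0.15,0],[0,0,0]]
  ]
}}

```text
t: 40.15
tool_pos: [0.5145, 0.1149, 0.0523]
orientation: [-3.14, -0.036, -0.003]
force: [0.0, 1.3, 6.1]
opening: 0.0237
gripper_force: 45.0
```

```bash
cat > chips.py <<'E'
from h import *
def chips(n='top',z=.055):
    w=cam(n); h=cv2.cvtColor(w['frame'],cv2.COLOR_RGB2HSV);H,S,V=[h[:,:,i] for i in range(3)]
    m=((H<14)&(S>90)&(V<140)).astype(np.uint8)
    for q in cv2.findContours(m,0,1)[0]:
        if cv2.contourArea(q)<6: continue
        u=q[:,0].mean(0); p=at(w,*u,z)
        if abs(p[0]-.55)<.115 and abs(p[1]-.05)<.17: print(n,p.round(3),cv2.contourArea(q),u.round())
E
python3 - <<'E'
from chips import *
chips('top'); chips('wrist'); s=robot.read_state(); print(s['tool_pos'],s['force'],s['opening'])
E
```

```text
top [0.478 0.118] 74.5 [307. 241.]
wrist [0.54  0.094] 358.0 [353. 231.]
wrist [0.554 0.127] 1062.5 [293. 203.]
wrist [ 0.557 -0.112] 1463.5 [634. 217.]
wrist [0.593 0.082] 751.5 [380. 133.]
wrist [0.608 0.045] 645.0 [448. 110.]
[0.51450846 0.11490662 0.0523164 ] [0.0848819  2.71228118 6.14423568] 0.023909925710352168
```

>>> {"fn": "jog_arm", "kwargs": {
  "rows": [
    [[0,0,-0.1],[0,0,0]],
    [[0,0,-0.25],[0,0,0]],
    [[0,0.1,-0.3],[0,0,0]],
    [[0.2,0.3,-0.3],[0,0,0]],
    [[0.36,0.5,-0.3],[0,0,0]]
  ]
}}

```text
t: 40.75
tool_pos: [0.5835, 0.0214, 0.1116]
orientation: [-3.141, -0.039, -0.002]
force: [1.5, 1.3, -1.8]
opening: 0.0238
gripper_force: 45.0
```

>>> {"fn": "jog_arm", "kwargs": {
  "rows": [
    [[0.01,0.16,0],[0,0,0]],
    [[0.01,0.16,0],[0,0,0]],
    [[0.01,0.16,0],[0,0,0]],
    [[0.01,0.16,0],[0,0,0]]
  ]
}}

```text
t: 41.15
tool_pos: [0.5849, -0.01, 0.1107]
orientation: [-3.141, -0.036, 0.002]
force: [0.6, -0.1, -2.1]
opening: 0.024
gripper_force: 45.0
```

```bash
python3 - <<'E'
from chips import *
chips('wrist'); chips('top'); plan((.588,-.017,.0525,-88))
E
```

```text
wrist [0.559 0.118] 110.0 [147. 276.]
wrist [0.593 0.081] 366.5 [189. 234.]
wrist [0.609 0.043] 396.5 [238. 213.]
wrist [ 0.6   -0.038] 413.5 [354. 228.]
wrist [0.6   0.014] 658.0 [279. 226.]
wrist [ 0.637 -0.033] 32.0 [349. 175.]
wrist [ 0.637 -0.001] 18.0 [301. 174.]
top [ 0.558 -0.024] 47.5 [356. 215.]
top [0.591 0.082] 11.0 [319. 203.]
[0.014, 0.036, 0.293] [-0.0, 0.0, -0.007] rows 2
t 41.25 q [-0.1   0.14  1.62  0.    1.38  1.44] F [ 0.4  1.1 -1.9] op 0.024
```

>>> {"fn": "jog_arm", "kwargs": {
  "rows": [
    [[0.015,0.035,0.1],[0,0,0]],
    [[0.015,0.035,0.2],[0,0,0]],
    [[0.015,0.035,0.27],[0,0,0]],
    [[0.015,0.035,0.29],[0,0,0]],
    [[0.015,0.035,0.29],[0,0,0]]
  ]
}}

```text
t: 41.75
tool_pos: [0.5883, -0.0177, 0.0532]
orientation: [-3.141, -0.036, 0.001]
force: [0.2, 0.5, -1.9]
opening: 0.0238
gripper_force: 45.0
```

>>> {"fn": "jog_arm", "kwargs": {
  "rows": [
    [[0,0,0.005],[0,0,0]],
    [[0,0,0.005],[0,0,0]],
    [[0,0,0.005],[0,0,0]]
  ]
}}

```text
t: 42.05
tool_pos: [0.5888, -0.0183, 0.0525]
orientation: [3.141, 0.034, 0.001]
force: [1.2, -0.9, -1.8]
opening: 0.0241
gripper_force: 45.0
```

>>> {"fn": "jog_arm", "kwargs": {
  "rows": [
    [[0,-0.05,0.003],[0,0,0]],
    [[0,-0.1,0.003],[0,0,0]],
    [[0,-0.15,0.003],[0,0,0]],
    [[0,-0.2,0.003],[0,0,0]],
    [[0,-0.25,0.003],[0,0,0]]
  ]
}}

```text
t: 42.55
tool_pos: [0.5881, 0.0324, 0.0523]
orientation: [3.141, 0.035, 0.002]
force: [0.2, -3.4, 5.4]
opening: 0.0238
gripper_force: 45.0
```

>>> {"fn": "jog_arm", "kwargs": {
  "rows": [
    [[0,-0.05,0],[0,0,0]],
    [[0,-0.1,0],[0,0,0]],
    [[0,-0.15,0],[0,0,0]],
    [[0,-0.2,0],[0,0,0]],
    [[0,-0.25,0],[0,0,0]]
  ]
}}

```text
t: 43.05
tool_pos: [0.5869, 0.0823, 0.0523]
orientation: [3.141, 0.035, 0.002]
force: [0.2, -3.2, 6.5]
opening: 0.0236
gripper_force: 45.0
```

>>> {"fn": "jog_arm", "kwargs": {
  "rows": [
    [[0,-0.05,0],[0,0,0]],
    [[0,-0.1,0],[0,0,0]],
    [[0,-0.16,0],[0,0,0]],
    [[0,-0.17,0],[0,0,0]],
    [[0,-0.17,0],[0,0,0]]
  ]
}}

```text
t: 43.55
tool_pos: [0.5859, 0.1171, 0.0523]
orientation: [-3.141, -0.036, -0.001]
force: [-0.8, -1.5, 5.8]
opening: 0.0239
gripper_force: 45.0
```

>>> {"fn": "jog_arm", "kwargs": {
  "rows": [
    [[0,0,-0.1],[0,0,0]],
    [[0,0,-0.25],[0,0,0]],
    [[0,0,-0.5],[0,0,0]],
    [[-0.2,0.2,-0.6],[0,0,0]],
    [[-0.4,0.4,-0.6],[0,0,0]]
  ]
}}

```text
t: 44.05
tool_pos: [0.5199, 0.0465, 0.1739]
orientation: [-3.141, -0.038, -0.008]
force: [0.2, -1.5, -2.0]
opening: 0.0236
gripper_force: 45.0
```

>>> {"fn": "jog_arm", "kwargs": {
  "rows": [
    [[-0.2,0.5,-0.1],[0,0,0]],
    [[-0.2,0.5,-0.1],[0,0,0]],
    [[-0.2,0.5,-0.1],[0,0,0]],
    [[-0.2,0.5,-0.1],[0,0,0]]
  ]
}}

```text
t: 44.45
tool_pos: [0.4803, -0.056, 0.1907]
orientation: [-3.141, -0.03, -0.0]
force: [0.1, 0.3, -2.0]
opening: 0.0235
gripper_force: 45.0
```

```bash
python3 - <<'E'
from h import *
c=cam('top','t3'); w=cam('wrist'); s=cam('side'); print(robot.read_state()['tool_pos'],robot.read_state()['t'])
a=cv2.resize(c['frame'][175:265,270:400,::-1],None,fx=3,fy=3,interpolation=2)
b=cv2.resize(s['frame'][190:280,230:370,::-1],(390,270),interpolation=2)
g=cv2.resize(w['frame'][:,:,::-1],(400,300)); 
cv2.imwrite('pics/sw.png',np.vstack([np.hstack([a,b]),np.hstack([g,np.zeros((300,380,3),np.uint8)])]))
E
```

```text
[ 0.48074279 -0.05388188  0.18998128] 44.6
```

View pics/sw.png

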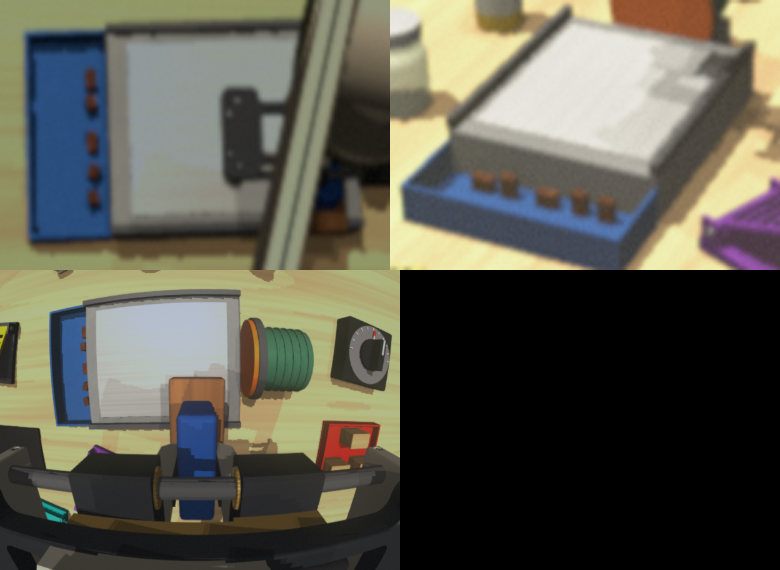

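All five chips lie in the trough and the table is clear. The dial bar points up along the mark. Now I put the scraper back.

```bash
python3 - <<'E'
from h import *
plan((.45,.09,.18,-55),(.41,.23,.18,-20),(.377,.345,.12,-2.5),(.377,.345,.018,-2.5))
E
```

```text
[-0.137, -0.723, 0.051] [-0.001, 0.001, -0.374] rows 4
[0.238, -0.688, 0.0] [0.0, 0.0, -0.389] rows 5
[0.484, -0.352, 0.3] [0.0, 0.0, -0.194] rows 3
[0.0, 0.0, 0.51] [0.0, 0.0, 0.0] rows 3
t 44.6 q [-0.22 -0.19  1.8   0.    1.53  1.33] F [-0.1  0.5 -2.3] op 0.024
```

>>> {"fn": "jog_arm", "kwargs": {
  "rows": [
    [[-0.14,-0.72,0.05],[0,0,-0.37]],
    [[-0.14,-0.72,0.05],[0,0,-0.37]],
    [[-0.14,-0.72,0.05],[0,0,-0.37]],
    [[-0.14,-0.72,0.05],[0,0,-0.37]],
    [[-0.14,-0.72,0.05],[0,0,-0.37]]
  ]
}}

```text
t: 45.1
tool_pos: [0.4488, 0.0909, 0.1801]
orientation: [-2.996, -0.944, 0.002]
force: [-0.8, 0.6, -1.8]
opening: 0.024
gripper_force: 45.0
```

>>> {"fn": "jog_arm", "kwargs": {
  "rows": [
    [[0.24,-0.69,0],[0,0,-0.39]],
    [[0.24,-0.69,0],[0,0,-0.39]],
    [[0.24,-0.69,0],[0,0,-0.39]],
    [[0.24,-0.69,0],[0,0,-0.39]],
    [[0.24,-0.69,0],[0,0,-0.39]]
  ]
}}

```text
t: 45.6
tool_pos: [0.4104, 0.23, 0.1804]
orientation: [-2.577, -1.797, 0.001]
force: [0.2, -0.8, -2.4]
opening: 0.0239
gripper_force: 45.0
```

>>> {"fn": "jog_arm", "kwargs": {
  "rows": [
    [[0.48,-0.35,0.3],[0,0,-0.2]],
    [[0.48,-0.35,0.3],[0,0,-0.2]],
    [[0.48,-0.35,0.3],[0,0,-0.2]],
    [[0.48,-0.35,0.3],[0,0,-0.2]],
    [[0.48,-0.35,0.3],[0,0,-0.2]]
  ]
}}

```text
t: 46.1
tool_pos: [0.3787, 0.3424, 0.12]
orientation: [2.272, 2.169, -0.003]
force: [-0.3, -0.4, -1.9]
opening: 0.0238
gripper_force: 45.0
```

```bash
python3 - <<'E'
from h import *
plan((.377,.345,.017,-2.5))
E
```

```text
[0.014, -0.009, 0.515] [-0.001, 0.001, -0.002] rows 3
t 46.1 q [ 0.64 -0.07  1.82 -0.    1.4   0.68] F [-0.3 -0.4 -1.9] op 0.024
```

>>> {"fn": "jog_arm", "kwargs": {
  "rows": [
    [[0.01,-0.01,0.2],[0,0,0]],
    [[0.01,-0.01,0.35],[0,0,0]],
    [[0.01,-0.01,0.45],[0,0,0]],
    [[0.01,-0.01,0.5],[0,0,0]],
    [[0.01,-0.01,0.5],[0,0,0]]
  ]
}}

```text
t: 46.6
tool_pos: [0.3769, 0.3438, 0.0201]
orientation: [2.271, 2.171, -0.003]
force: [-0.0, 0.2, -1.4]
opening: 0.0241
gripper_force: 45.0
```

>>> {"fn": "jog_arm", "kwargs": {
  "rows": [
    [[0,0,0.01],[0,0,0]],
    [[0,0,0.02],[0,0,0]],
    [[0,0,0.02],[0,0,0]]
  ]
}}

```text
t: 46.9
tool_pos: [0.3775, 0.3457, 0.0178]
orientation: [2.267, 2.175, 0.003]
force: [-0.7, 0.3, -1.6]
opening: 0.0236
gripper_force: 45.0
```

>>> {"fn": "jog_arm", "kwargs": {
  "rows": [
    [[0,0,0.01],[0,0,0]],
    [[0,0,0.018],[0,0,0]],
    [[0,0,0.018],[0,0,0]]
  ]
}}

```text
t: 47.2
tool_pos: [0.3769, 0.3454, 0.0133]
orientation: [2.266, 2.175, 0.001]
force: [-0.6, 0.0, -2.3]
opening: 0.0238
gripper_force: 45.0
```

>>> {"fn": "jog_arm", "kwargs": {
  "rows": [
    [[0,0,0.004],[0,0,0]],
    [[0,0,0.004],[0,0,0]]
  ]
}}

```text
t: 47.4
tool_pos: [0.3769, 0.3455, 0.0133]
orientation: [2.266, 2.175, 0.0]
force: [-1.7, -1.4, 4.9]
opening: 0.0242
gripper_force: 45.0
```

>>> {"fn": "jog_arm", "kwargs": {
  "rows": [
    [[0,0,0],[0,0,0]],
    [[0,0,0],[0,0,0]],
    [[0,0,0],[0,0,0]],
    [[0,0,0],[0,0,0]]
  ],
  "hand": 0.1
}}

```text
t: 47.8
tool_pos: [0.3767, 0.3452, 0.0123]
orientation: [-2.267, -2.175, 0.0]
force: [-0.3, -0.1, 0.2]
opening: 0.0415
gripper_force: 0.0
```

>>> {"fn": "jog_arm", "kwargs": {
  "rows": [
    [[0,0,-0.1],[0,0,0]],
    [[0,0,-0.3],[0,0,0]],
    [[0,0,-0.5],[0,0,0]],
    [[0,0,-0.7],[0,0,0]],
    [[0,0,-0.8],[0,0,0]]
  ]
}}

```text
t: 48.3
tool_pos: [0.3782, 0.3463, 0.1768]
orientation: [2.266, 2.175, 0.008]
force: [0.5, 0.6, 0.2]
opening: 0.0419
gripper_force: 0.0
```

>>> {"fn": "jog_arm", "kwargs": {
  "rows": [
    [[-0.5,0.4,0],[0,0,-0.4]],
    [[-0.5,0.4,0],[0,0,-0.4]],
    [[-0.5,0.4,0],[0,0,-0.4]],
    [[-0.5,0.4,0],[0,0,-0.4]],
    [[-0.5,0.4,0],[0,0,-0.4]]
  ],
  "hand": 1
}}

```text
t: 48.8
tool_pos: [0.4533, 0.2407, 0.1723]
orientation: [-1.479, -2.772, 0.0]
force: [-0.1, 0.0, -0.2]
opening: 0.0063
gripper_force: 0.0
```

```bash
cat > chk.py <<'E'
from h import *
c=cam('top'); h=cv2.cvtColor(c['frame'],cv2.COLOR_RGB2HSV);H,S,V=[h[:,:,i].astype(int) for i in range(3)]
def seg(m,n,z,box,amin=40):
    k=np.zeros(m.shape,np.uint8); x0,y0,x1,y1=box; k[y0:y1,x0:x1]=m[y0:y1,x0:x1]
    for q in cv2.findContours(k,0,1)[0]:
        if cv2.contourArea(q)<amin: continue
        P=np.array([at(c,*p,z) for p in q[:,0]],np.float32); r=cv2.minAreaRect(P*1000); print(n,np.round(r[0],1),np.round(r[1],1),round(r[2],1))
seg((H>100)&(H<125)&(S>120),'rib',.082,(205,255,255,295))
seg((H>12)&(H<28)&(S>60)&(S<170)&(V>80),'block',.05,(445,245,503,300))
seg((H<14)&(S>90)&(V<140),'chip',.012,(275,180,310,262),5)
for y in range(193,204,2): print(y,V[y,468:486])
E
python3 - <<'E'
import chk
from h import *
plan((.5,.27,.2,40),(.553,.364,.12,82))
E
```

```text
rib [375.9 359.3] [22.  41.5] 0.3
block [ 392.3 -353.5] [125.2 150.3] 0.3
193 [104 105 104 104 106 109 110 100  98 100  98  97 100 103 106 102  87  69]
195 [ 97  93  91  89  86  75  69  72  93 108  89  83  96 102 105 103 100  93]
197 [ 72  68  66  65  62  61  63  77 104 106  82  79  94 100 101 101 100 101]
199 [ 66  66  64  63  61  61  63  85 116 100  71  61  71  84  97  99  99  99]
201 [ 65  64  63  61  59  59  63  86 112  89  61  53  53  61  82  94  98  98]
203 [64 63 61 60 57 57 58 63 69 60 53 50 50 50 67 88 97 98]
[-0.012, 0.275, -0.139] [-0.0, -0.0, -0.067] rows 2
[0.19, 0.505, 0.4] [0.0, 0.0, -0.467] rows 5
t 48.85 q [ 0.39 -0.1   1.75  0.    1.49 -0.2 ] F [-0.8 -0.2 -0.7] op 0.003
```

>>> {"fn": "jog_arm", "kwargs": {
  "rows": [
    [[0,0.27,-0.14],[0,0,-0.07]],
    [[0,0.27,-0.14],[0,0,-0.07]],
    [[0,0.27,-0.14],[0,0,-0.07]],
    [[0,0.27,-0.14],[0,0,-0.07]]
  ]
}}

```text
t: 49.25
tool_pos: [0.4971, 0.2719, 0.2001]
orientation: [-1.33, -2.846, 0.001]
force: [-0.1, -1.0, -0.3]
opening: 0.0003
gripper_force: 0.0
```

>>> {"fn": "jog_arm", "kwargs": {
  "rows": [
    [[0.19,0.5,0.4],[0,0,-0.47]],
    [[0.19,0.5,0.4],[0,0,-0.47]],
    [[0.19,0.5,0.4],[0,0,-0.47]],
    [[0.19,0.5,0.4],[0,0,-0.47]],
    [[0.19,0.5,0.4],[0,0,-0.47]]
  ]
}}

```text
t: 49.75
tool_pos: [0.548, 0.365, 0.1178]
orientation: [-0.202, -3.131, 0.004]
force: [-1.0, 0.1, 0.2]
opening: 0.0005
gripper_force: 0.0
```

>>> {"fn": "jog_arm", "kwargs": {
  "rows": [
    [[0,0,0],[0,0,0]],
    [[0,0,0],[0,0,0]]
  ]
}}

```text
t: 49.95
tool_pos: [0.5493, 0.365, 0.1205]
orientation: [-0.22, -3.134, 0.0]
force: [0.4, -0.8, -0.1]
opening: 0.0004
gripper_force: 0.0
```

```bash
python3 - <<'E'
from h import *
plan((.5557,.363,.05,82))
c=cam('top','t4'); s=cam('side'); w=cam('wrist')
a=cv2.resize(c['frame'][170:310,190:510,::-1],None,fx=2.4,fy=2.4,interpolation=2)
b=cv2.resize(s['frame'][150:380,170:440,::-1],(0,0),fx=1.1,fy=1.1,interpolation=2); b=np.pad(b,((0,0),(0,4),(0,0)))
g=cv2.resize(w['frame'][:,:,::-1],(340,255)); r=np.zeros((max(253,255),768,3),np.uint8); r[:b.shape[0],:b.shape[1]]=b; r[:255,400:740]=g
cv2.imwrite('pics/fin.png',np.vstack([a,r]))
E
```

```text
[-0.033, -0.005, 0.352] [-0.0, -0.0, -0.0] rows 2
t 49.95 q [ 0.51  0.33  1.39 -0.    1.43 -0.92] F [ 0.4 -0.8 -0.1] op 0.0
```

View pics/fin.png

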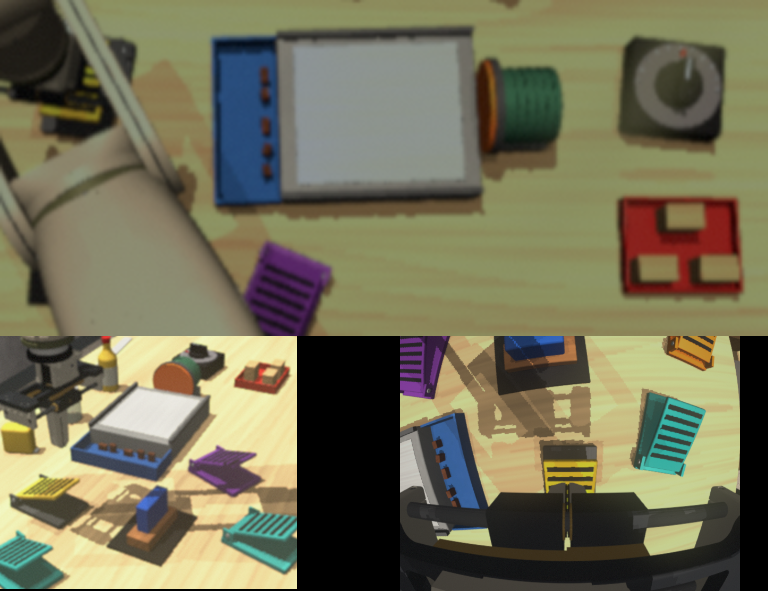

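The five chips are in the trough, three blocks in the tray, the scraper upright on its mat, the dial line towards the red mark and the pedal up. Now the second press.

>>> {"fn": "jog_arm", "kwargs": {
  "rows": [
    [[-0.03,0,0.15],[0,0,0]],
    [[-0.03,0,0.3],[0,0,0]],
    [[-0.03,0,0.4],[0,0,0]],
    [[-0.03,0,0.47],[0,0,0]],
    [[-0.03,0,0.53],[0,0,0]]
  ]
}}

```text
t: 50.6
tool_pos: [0.5558, 0.3646, 0.0147]
orientation: [0.214, 3.134, 0.001]
force: [-3.6, -0.6, 6.8]
opening: 0.0005
gripper_force: 3.4
```

>>> {"fn": "jog_arm", "kwargs": {
  "rows": [
    [[0,0,0.02],[0,0,0]],
    [[0,0,0.035],[0,0,0]],
    [[0,0,0.035],[0,0,0]]
  ]
}}

```text
t: 50.9
tool_pos: [0.556, 0.365, 0.0088]
orientation: [0.214, 3.134, 0.001]
force: [-5.5, -1.8, 8.6]
opening: 0.0005
gripper_force: 3.9
```

>>> {"fn": "jog_arm", "kwargs": {
  "rows": [
    [[0,0,0.01],[0,0,0]],
    [[0,0,0.02],[0,0,0]],
    [[0,0,0.025],[0,0,0]],
    [[0,0,0.025],[0,0,0]]
  ]
}}

```text
t: 51.3
tool_pos: [0.5561, 0.3652, 0.0044]
orientation: [0.214, 3.133, 0.002]
force: [-5.3, -1.1, 8.9]
opening: 0.0002
gripper_force: 4.4
```

>>> {"fn": "jog_arm", "kwargs": {
  "rows": [
    [[0,0,0.005],[0,0,0]],
    [[0,0,0.005],[0,0,0]]
  ]
}}

```text
t: 51.5
tool_pos: [0.5562, 0.3653, 0.0039]
orientation: [0.214, 3.133, 0.002]
force: [-6.8, -2.1, 9.8]
opening: 0.0002
gripper_force: 5.1
```

>>> {"fn": "jog_arm", "kwargs": {
  "rows": [
    [[0,0,0.008],[0,0,0]],
    [[0,0,0.008],[0,0,0]]
  ]
}}

```text
t: 51.7
tool_pos: [0.5563, 0.3653, 0.0035]
orientation: [0.213, 3.133, 0.002]
force: [-9.6, -4.5, 18.4]
opening: 0.0007
gripper_force: 9.2
```

>>> {"fn": "jog_arm", "kwargs": {
  "rows": [
    [[0,0,0.003],[0,0,0]],
    [[0,0,0.003],[0,0,0]]
  ]
}}

```text
t: 51.9
tool_pos: [0.5563, 0.3654, 0.0034]
orientation: [0.213, 3.133, 0.002]
force: [-11.6, -4.7, 22.9]
opening: 0.0005
gripper_force: 11.0
```

On the stop at 23 N. I hold, then let up and move away.

>>> {"fn": "jog_arm", "kwargs": {
  "rows": [
    [[0,0,0],[0,0,0]],
    [[0,0,0],[0,0,0]],
    [[0,0,0],[0,0,0]],
    [[0,0,0],[0,0,0]],
    [[0,0,0],[0,0,0]]
  ]
}}

```text
t: 52.4
tool_pos: [0.5563, 0.3654, 0.0034]
orientation: [0.213, 3.133, 0.002]
force: [-12.4, -5.1, 23.9]
opening: 0.0003
gripper_force: 11.0
```

>>> {"fn": "jog_arm", "kwargs": {
  "rows": [
    [[0,0,0],[0,0,0]],
    [[0,0,0],[0,0,0]],
    [[0,0,0],[0,0,0]],
    [[0,0,0],[0,0,0]],
    [[0,0,0],[0,0,0]]
  ]
}}

```text
t: 52.9
tool_pos: [0.5563, 0.3654, 0.0034]
orientation: [0.213, 3.133, 0.002]
force: [-11.9, -5.1, 23.0]
opening: 0.0006
gripper_force: 11.0
```

>>> {"fn": "jog_arm", "kwargs": {
  "rows": [
    [[0,0,-0.05],[0,0,0]],
    [[0,0,-0.15],[0,0,0]],
    [[0,0,-0.35],[0,0,0]],
    [[0,0,-0.6],[0,0,0]],
    [[0,0,-0.85],[0,0,0]]
  ]
}}

```text
t: 53.4
tool_pos: [0.5556, 0.3643, 0.1713]
orientation: [0.214, 3.134, 0.0]
force: [0.8, 0.6, 0.7]
opening: 0.0006
gripper_force: 0.0
```

>>> {"fn": "jog_arm", "kwargs": {
  "rows": [
    [[0.2,-0.9,-0.2],[0,0,0]],
    [[0.2,-0.9,-0.2],[0,0,0]],
    [[0.2,-0.9,-0.2],[0,0,0]],
    [[0.2,-0.9,-0.2],[0,0,0]],
    [[0.2,-0.9,-0.2],[0,0,0]]
  ]
}}

```text
t: 53.9
tool_pos: [0.4922, 0.1883, 0.212]
orientation: [0.219, 3.13, 0.0]
force: [0.2, -0.2, 0.5]
opening: 0.0006
gripper_force: 0.0
```

>>> {"fn": "jog_arm", "kwargs": {
  "rows": [
    [[0,-0.9,0],[0,0,0]],
    [[0,-0.9,0],[0,0,0]],
    [[0,-0.9,0],[0,0,0]],
    [[0,-0.9,0],[0,0,0]],
    [[0,-0.9,0],[0,0,0]]
  ]
}}

```text
t: 54.4
tool_pos: [0.4678, 0.0103, 0.2099]
orientation: [0.22, 3.132, -0.001]
force: [-1.0, 0.7, -0.1]
opening: 0.0005
gripper_force: 0.0
```

```bash
python3 - <<'E'
from h import *
s=robot.read_state(); print(s['tool_pos'],s['t'],s['force'])
c=cam('top','t5'); h=cv2.cvtColor(c['frame'],cv2.COLOR_RGB2HSV);H,S,V=[h[:,:,i].astype(int) for i in range(3)]
def seg(m,n,z,box,amin=40):
    k=np.zeros(m.shape,np.uint8); x0,y0,x1,y1=box; k[y0:y1,x0:x1]=m[y0:y1,x0:x1]
    for q in cv2.findContours(k,0,1)[0]:
        if cv2.contourArea(q)<amin: continue
        P=np.array([at(c,*p,z) for p in q[:,0]],np.float32); r=cv2.minAreaRect(P*1000); print(n,np.round(r[0],1),np.round(r[1],1),round(r[2],1))
seg((H>100)&(H<125)&(S>120),'rib',.082,(200,255,255,295))
seg((H>24)&(H<34)&(S>170),'pedal',.05,(200,175,245,232))
d=cv2.absdiff(c['frame'],cv2.imread('pics/t4.png')[:,:,::-1]).max(2)
print('tray/console change',(d[175:305,445:505]>40).sum())
E
```

```text
[0.46784505 0.01029525 0.20992398] 54.4 [-0.99808856  0.67818683 -0.11718315]
rib [374.7 342.9] [75.5 23.4] 86.2
pedal [591.1 360. ] [ 69.9 100.4] 79.3
tray/console change 0
```

```bash
python3 -c "
from plant import robot
print(robot.close_job())"
```

```text
the job is handed in; nothing more can be done
None
```

The job is handed in, with no verdict returned: I pressed and held the pedal at its stop at the start and end, and the last pictures showed the three blocks in the tray, all five chips in the trough, the scraper upright within about 3 mm of the mat's centre, the dial at the red mark and the pedal back up; I did not re-measure the glue, jar and tape at the end, but the arm never worked near them.

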